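Load the checkweigher under its sliding glass cover

TASK

Check the fill of the capped bottle: draw the thin glass cover of the balance fully open toward the robot by pressing gently on top of it and pulling, set the capped bottle down gently, upright on the middle of the weighing pan, then slide the cover fully shut again the same way. Go easy on the glass and leave the other things on the bench where they are.

Things in the scene. Friction and masses are not known exactly. Their poses are not given: they have to be found in the camera images.
- balance: White bench balance, fixed, 270 long (x) x 164 wide x 146 high. Origin: centre of footprint at bench height; +x points away from the robot to its rear, +y to its left, z up. Rear part: glazed chamber open only at the top, inside x 0 to 123, y -68 to 68. Front part (x -130 to 0): solid housing. A grey sloping top frame with the glass cover lies over both.
- pivot (a point): Fixed point on the rear edge of the balance's top frame (balance x +135, y 0, height 140). The cover's upper face lies in a plane through the level line along y here, sloping straight down toward the front by 1 to 7 degrees: different each time, not measured. The frame stands above the glass: rear rim 6, side rails 3, front lip 5, so its edges cannot be hooked when shut or fully open.
- cover (a joint): Clear flat glass cover of the balance, 126 (x) x 130 x 4, steel strips at front and rear edge, no handle. Value: how far it is drawn to the front (balance -x, down the slope): 0 shut (glass over x -4 to 122), 0.105 m fully open (x -109 to 17). Slides with about 5 N, stays where left; sprung: gives 1 mm per 8 N, bottoms at 5 mm. Press 12 to 18 N while sliding; over 25 N cracks it.
- pan (a point): Middle of the upper face of the steel weighing pan in the chamber: a fixed disc of 72 diameter, 28 above the bench, at balance x +68, y 0.
- bottle: The filled amber glass bottle with a black screw cap, the only capped bottle; 36 diameter, 86 high overall; the cap is a cylinder of 26 diameter from 66 to 86 high. Origin at the centre of its underside, z up. 60 to 115 g.
- empty_a: Bystander: open empty amber bottle, 36 diameter, 78 high, origin under its centre, standing in the same row as the capped bottle.
- empty_b: Bystander: another open empty amber bottle, same as the first.
- nozzle: Bystander: steel filling nozzle lying on the bench, 145 long, 26 thick; origin under its middle.
- cap_jar: Bystander: jar with a white lid, 80 diameter, 100 high; origin under its centre.
- spanner: Bystander: steel spanner lying on the bench; origin under its middle.
- weight: Bystander: steel test weight with a knob, 32 diameter, 48 high; origin under its centre.
- beaker: Bystander: glass beaker, 70 diameter, 90 high; origin under its centre.

How it is judged:
By the outcome, as a careful person would: the job done as asked, in the order asked, and still so for the second after the job is handed in, with the robot touching nothing.
It also fails if it takes over 72 s, if anything falls off the work surface, if the arm or the gripper's body presses on something with over 40 N, if the wrist force passes 120 N, or if a joint passes its speed limit or range.

ROBOT

A 6-joint arm with a two-finger parallel gripper is mounted at the origin on the work surface. World frame = base frame: x ahead of the robot, y to its left, z up, the work surface at z = 0. Lengths are in m, angles in rad, forces in N, time in s.
With the tool pointing down it reaches from about 0.3 to 0.75 m from the base axis. Payload 8.5 kg.
Tool frame: the origin (TCP) lies at the very end of the fingers, on their centre line; the grasp point (between the pads) lies 19 mm behind it (bot.grip_point_offset is the distance from the TCP to the grasp point, in m); z points along the fingers, y is the direction in which the jaws open and shut (so a half turn about z gives the same grasp; the last joint's range is limited). The gripper opens to 85 mm and grips with 20 to 120 N. Pads are 22 mm wide; open, the fingers measure 114 mm over their backs; the gripper's body (76 mm by 85 mm) begins 54 mm behind the grasp point. The pads swing forward as they close: fully open they stand 13 mm farther back than shut.
Start: joints at [0.97, 0.381, 1.297, -0, 1.464, -0.215], TCP at [0.207, 0.51, 0.231] pointing down, gripper open.
Joint ranges: [-3.11, 3.11], [-0.89, 2.33], [0.22, 2.48], [-1.42, 4.56], [0.17, 2.85], [-2.88, 2.88]. Speed limits (rad/s): [2.39, 2.39, 3.14, 3.14, 3.14, 3.14].

INTERFACE

Orientations are given as a rotation vector (axis times angle).
In Python, from workcell import bot, cams, spotter gives the robot as it stands. The module is installed in compiled form; this text tells all that it offers.
- The arm moves only by the tool apply_moves, never from a script. Its argument "targets" is a list of rows, each an object of numbers: "jaw": the closure, from -1 (fully open) to 1 (shut); "x", "y", "z": the shift along the tool's x, y, z in mm; "yaw": the turn about the tool's z in degrees. A call has 1 to 5 rows; each row is the pose to reach, as a shift and turn from the pose commanded when the call began, along the tool's axes at that moment; what a row does not reach only later rows make up. A row lasts 1/10 s, in which the tool goes at most 50 mm and 8.59 degrees, less where a joint would pass 70% of its speed; a pose out of reach is approached as far as the arm can. A call with a gripper value outside its range is refused whole. The fingers move at their own pace and stop on an object; "grip_force" is the grip in N (left out, the last holds). Time passes only in rows, so rows that repeat a pose let the fingers close. It gives the time, the measured TCP pose, the force and the opening at its end, in the units of the state.
- bot.observe(): the state, without advancing time (a new reading comes with each control period).
- cams.grab_frame(name): name is "side" or "top"; returns a dict with "img" (480x640x3 uint8, blue, green, red), "range_z" (480x640 float32, m along the optical axis (not along the pixel's ray), 0 where there is no reading), "K" (3x3 intrinsics, pixels), "rvec" (rotation vector, rad) and "tvec" (3), from world to camera coordinates, as OpenCV has them. Camera axes: x right, y down, z forward; pixel columns grow to the right and rows downward; lengths in m; the calibration is good to about 2 mm. A picture is of the moment at which its call begins.
- bot.sign_off(): hands the job in, once; it reports no verdict.
Trained networks look in a picture, given as the dict that the camera call returned (one of the last four; its "shot" number tells which), for a name from the list of things; names that differ only in an ending like _2 or _b are one class to them, and where a whole thing is asked for, a point or a joint stands for the part that bears it (a point fixed in the world has none). Each returns a list of dicts, best first, with "confidence" (0 to 1); they miss things now and then, are a little off and sometimes report something else, mostly with a low value. They report only what shows in the picture. A call takes as long as a camera call.
- spotter.recognise(picture, name): "location" ([x, y, z] in m, in world coordinates, good to about 4 mm: the middle of the surface that is visible of it).
- spotter.trace(picture, name): "region" (480x640 bool, what is visible of it).
The state is a dict: "time": time; "joints": joint angles; "dq": joint speeds; "joint_torque": joint torques, N m; "position": TCP position; "eef_rot": TCP orientation; "ft_force": force on the tool from outside, world axes, zero at the start; "ft_torque": the same for the moment, N m; "grip_width": opening from 0.0 (shut) to 1.0 (fully open).
Only numpy, scipy, OpenCV 4.12 (cv2) and the standard library are available. Lean on these libraries where they do the work, as an engineer would, in place of code of your own. Each camera call takes 0.05 s, during which the arm holds its last target.

## Working session

There is one attempt and no reset: what is moved stays moved. The work goes in short steps, Python scripts to look and compute and a tool call to move; the robot and the scene stay as the last step left them, time stands still between calls to the robot, and variables do not carry over. Pictures are saved under pics/ and viewed, and the job is handed in when it is done.

Besides the shell and the picture viewer there is one more tool, called after "Call:" as name(argument=value, ...), one argument or row to a line, values as JSON. apply_moves: Moves the arm, as the interface text tells. Its arguments: {"type":"object","properties":{"targets":{"type":"array","items":{"type":"object","properties":{"jaw":{"type":"number"},"x":{"type":"number"},"y":{"type":"number"},"z":{"type":"number"},"yaw":{"type":"number"}}}},"grip_force":{"type":"number"}},"required":["targets"]}

```bash
mkdir -p pics; cat > h.py <<'E'
import numpy as np, cv2
from workcell import bot,cams,spotter
def world(p,region=None):
    z=p["range_z"]; K=p["K"]; R=cv2.Rodrigues(np.array(p["rvec"],float))[0]; t=np.array(p["tvec"],float).ravel()
    v,u=np.mgrid[0:480,0:640]
    c=np.stack([(u-K[0][2])/K[0][0]*z,(v-K[1][2])/K[1][1]*z,z],-1)
    return (c-t)@R
def proj(p,P):
    return cv2.projectPoints(np.array(P,float).reshape(-1,3),np.array(p["rvec"],float),np.array(p["tvec"],float),np.array(p["K"],float),None)[0].reshape(-1,2)
E
python3 - <<'E'
from h import *
s=bot.observe(); print(s)
for n in("side","top"):
    p=cams.grab_frame(n); cv2.imwrite(f"pics/{n}0.png",p["img"]); np.save(f"{n}0.npy",world(p))
    print(n,p["K"],p["rvec"],p["tvec"])
    for k in("balance","bottle","pan","cover","empty_a","beaker","cap_jar","weight","nozzle","spanner"):
        print(n,k,[(np.round(d["location"],3),round(d["confidence"],2)) for d in spotter.recognise(p,k)][:3])
E
```

```text
{'time': 0.0, 'joints': array([ 9.69694756e-01,  3.81225050e-01,  1.29828750e+00,  1.85668639e-05,
        1.46363852e+00, -2.15310601e-01]), 'dq': array([ 1.47002273e-05, -2.17947212e-03, -1.24749369e-03,  2.10168764e-03,
       -6.44566097e-04,  5.48672204e-05]), 'joint_torque': array([-3.84803925e-04, -4.48446965e+01, -2.31282628e+01, -2.21423893e-04,
        4.67122940e-03, -1.94412763e-05]), 'position': array([0.2067844 , 0.50931288, 0.23068718]), 'eef_rot': array([-6.02129043e-01, -3.08270125e+00,  2.23486148e-03]), 'ft_force': array([ 0.31156133, -0.43640779,  0.24436511]), 'ft_torque': array([ 8.65357333e-05, -1.38255255e-02, -1.00535813e-02]), 'grip_width': 1.004819055416721}
side [[548.81158674   0.         323.86956768]
 [  0.         548.81158674 242.20940814]
 [  0.           0.           1.        ]] [ 2.18169344 -0.41610079  0.23575832] [-0.49624428  0.18505142  1.17878688]
side balance [(array([0.54 , 0.081, 0.108]), 0.93)]
side bottle [(array([ 0.602, -0.26 ,  0.05 ]), 0.67)]
side pan [(array([0.544, 0.076, 0.107]), 0.68)]
side cover [(array([0.607, 0.142, 0.132]), 0
[... 543 characters left out ...]
 0.74)]
top bottle [(array([ 0.603, -0.247,  0.058]), 0.6), (array([0.603, 0.145, 0.132]), 0.58), (array([ 0.519, -0.239,  0.056]), 0.42)]
top pan [(array([0.542, 0.151, 0.125]), 0.63)]
top cover [(array([0.603, 0.142, 0.133]), 0.9), (array([0.539, 0.146, 0.127]), 0.63)]
top empty_a [(array([ 0.438, -0.256,  0.054]), 0.74), (array([ 0.517, -0.238,  0.056]), 0.47), (array([0.659, 0.395, 0.007]), 0.21)]
top beaker [(array([ 0.359, -0.444,  0.048]), 0.74)]
top cap_jar [(array([0.495, 0.372, 0.096]), 0.77), (array([0.543, 0.146, 0.126]), 0.28)]
top weight [(array([ 0.71 , -0.294,  0.031]), 0.42)]
top nozzle [(array([0.278, 0.349, 0.023]), 0.64)]
top spanner [(array([0.659, 0.398, 0.008]), 0.62)]
```

View pics/side0.png

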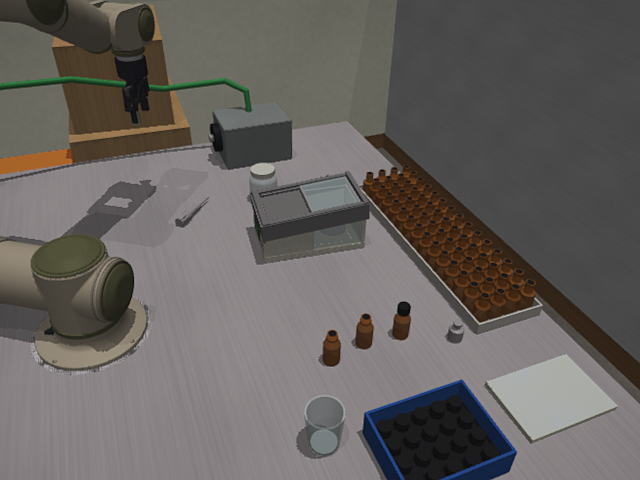

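View pics/top0.png

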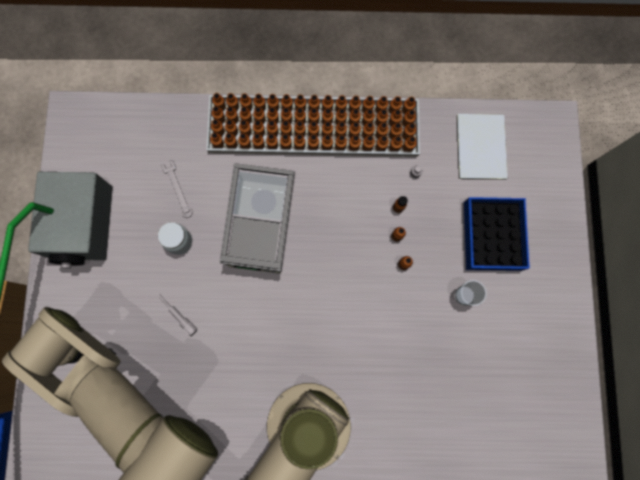

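The side picture shows the balance at about (312,218) and the capped bottle at (402,320), with the two empties at (365,331) and (332,348). In the top picture the balance is at (258,218), slightly rotated, and the bottle at (400,205). Next I'll fit the balance pose.

```bash
python3 - <<'E'
from h import *
W=np.load("top0.npy"); S=np.load("side0.npy")
im=cv2.imread("pics/top0.png")
x,y,z=W[...,0],W[...,1],W[...,2]
m=((z>0.08)&(z<0.16)&(x>0.3)&(x<0.8)&(y>0.0)&(y<0.3)).astype(np.uint8)
n,l,st,c=cv2.connectedComponentsWithStats(m); print(st,c)
k=1+np.argmax(st[1:,4]); mm=l==k
P=W[mm]
r=cv2.minAreaRect(P[:,:2].astype(np.float32)*1000); print(r, cv2.boxPoints(r))
# z heights along rows
A=np.c_[P[:,:2],np.ones(len(P))]
w=np.ones(len(P),bool)
for i in range(8):
    q=np.linalg.lstsq(A[w],P[w,2],rcond=None)[0]; e=P[:,2]-A@q; w=abs(e)<0.004
print(q,np.degrees(np.arctan(np.hypot(*q[:2]))),w.mean())
cv2.imwrite("pics/crop.png",cv2.resize(im[150:285,205:310],None,fx=5,fy=4.4,interpolation=cv2.INTER_CUBIC))
zz=np.clip((z[150:285,205:310])/0.16*255,0,255).astype(np.uint8)
cv2.imwrite("pics/cropz.png",cv2.resize(cv2.applyColorMap(zz,2),None,fx=5,fy=4.4,interpolation=0))
# bottle
for nm,B in(("top",W),("side",S)):
    b=(abs(B[...,0]-.605)<.045)&(abs(B[...,1]+.25)<.045)&(B[...,2]>.01)
    Q=B[b]; print(nm,len(Q),Q.min(0),Q.max(0)); T=Q[Q[:,2]>.068]; print(T.mean(0),len(T),T.min(0),T.max(0))
E
```

```text
[[     0      0    640    480 300744]
 [   213    132      5      5      9]
 [   225    133      7      4     14]
 [   239    133      7      7     25]
 [   253    133      7      8     18]
 [   212    135      1      1      1]
 [   267    134      6      6     14]
 [   273    134      1      1      1]
 [   282    134      7      8     23]
 [   287    135      1      1      1]
 [   296    134      6      7     25]
 [   310    134      4      4      6]
 [   211    137      1      1      1]
 [   273    137      2      3      3]
 [   214    138      3      1      3]
 [   226    138      1      1      1]
 [   229    139      1      1      1]
 [   231    138      1      1      1]
 [   312    140      1      2      2]
 [   219    163     76    109   6307]] [[320.84436597 240.02237784]
 [214.88888889 133.66666667]
 [227.64285714 134.71428571]
 [241.76       136.12      ]
 [255.66666667 136.33333333]
 [212.         135.        ]
 [269.57142857 136.        ]
 [273.         134.        ]
 [284.39130435 137.56521739]
 [287.         135.        ]
 [298.76       136.88      ]
 [311.16666667 135.6
[... 221 characters left out ...]
5681  217.0279055 ]]
((549.5934448242188, 148.7659912109375), (165.63607788085938, 271.2409362792969), 83.53404235839844) [[405.50928   81.747375]
 [675.02484   51.20215 ]
 [693.6776   215.7846  ]
 [424.16205  246.32983 ]]
[ 0.15509246 -0.01040561  0.03797594] 8.835413969238726 0.494371333439036
top 183 [ 0.59255944 -0.2639856   0.01194814] [ 0.62586393 -0.23035556  0.09291715]
[ 0.60979458 -0.24709281  0.0829087 ] 83 [ 0.59745295 -0.26265523  0.06856145] [ 0.62332136 -0.23493921  0.09291715]
side 519 [ 0.58926171 -0.27275857  0.0103907 ] [ 0.62449185 -0.23960941  0.08966662]
[ 0.60611382 -0.25721666  0.08037646] 165 [ 0.59393047 -0.26830716  0.06814006] [ 0.6222434  -0.23960941  0.08966662]
```

```bash
python3 - <<'E'
import cv2
im=cv2.imread("pics/side0.png")
cv2.imwrite("pics/crops.png",cv2.resize(im[160:270,240:380],None,fx=5.4,fy=5.4,interpolation=cv2.INTER_CUBIC))
E
```

```text
(no output)
```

View pics/crop.png

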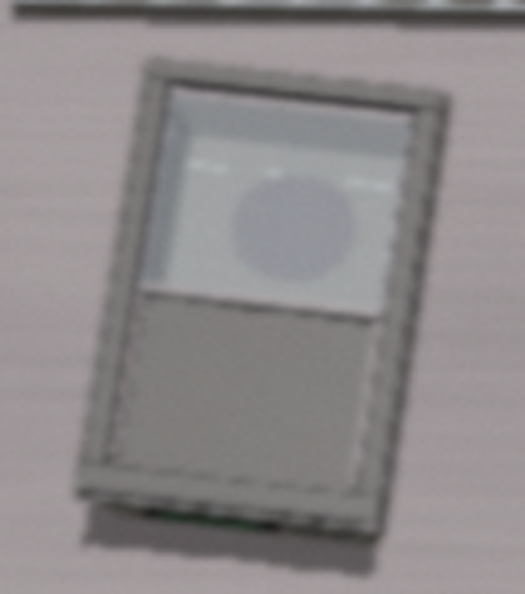

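View pics/cropz.png

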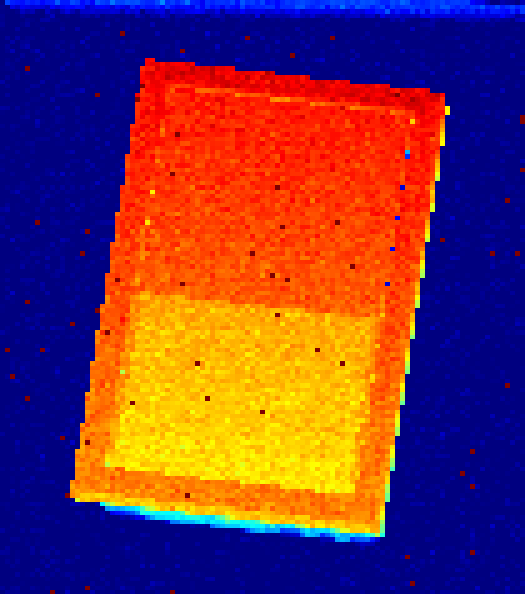

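View pics/crops.png

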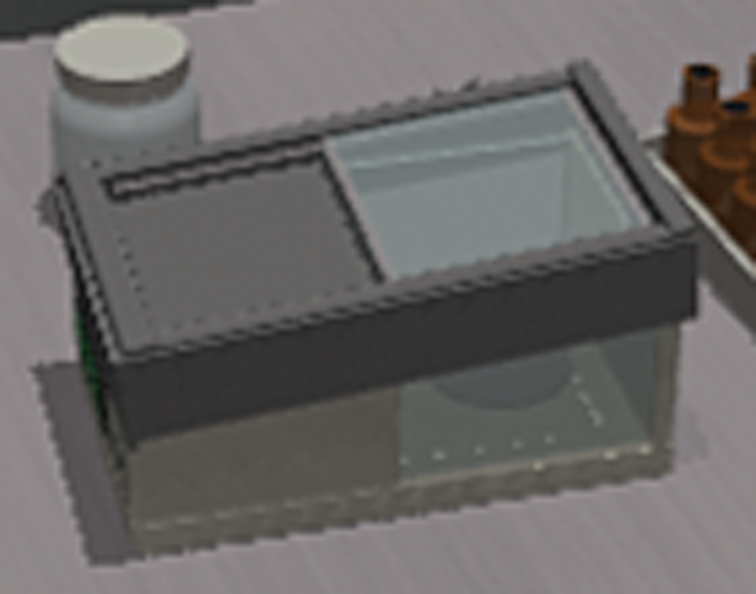

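```bash
cat >> h.py <<'E'
def b2w(P,c,yaw):
    P=np.array(P,float).reshape(-1,3); cy,sy=np.cos(yaw),np.sin(yaw)
    return np.c_[c[0]+cy*P[:,0]-sy*P[:,1],c[1]+sy*P[:,0]+cy*P[:,1],P[:,2]]
def w2b(W,c,yaw):
    cy,sy=np.cos(yaw),np.sin(yaw); dx=W[...,0]-c[0]; dy=W[...,1]-c[1]
    return np.stack([cy*dx+sy*dy,-sy*dx+cy*dy,W[...,2]],-1)
E
python3 - <<'E'
from h import *
W=np.load("top0.npy"); S=np.load("side0.npy")
for nm,V,lim in(("top",W,.105),("side",S,.105)):
    c=np.array([.5496,.1488]); yaw=np.radians(-6.5)
    for it in range(6):
        B=w2b(V,c,yaw); bx,by,bz=B[...,0],B[...,1],B[...,2]
        m=(bz>lim)&(bz<.16)&(abs(bx)<.15)&(abs(by)<.1)
        # edges per bin (upper frame edges)
        L=[];R=[];F=[];K=[]
        for b in np.arange(-.12,.12,.008):
            q=m&(abs(bx-b)<.004)
            if q.sum()>20: L.append((b,np.percentile(by[q],99.3)));R.append((b,np.percentile(by[q],.7)))
        for b in np.arange(-.075,.075,.006):
            q=m&(abs(by-b)<.003)
            if q.sum()>20: F.append((b,np.percentile(bx[q],.7)));K.append((b,np.percentile(bx[q],99.3)))
        L,R,F,K=map(np.array,(L,R,F,K))
        med=lambda A:np.median(A[:,1])
        sl=[np.polyfit(*A.T,1)[0] for A in(L,R,F,K)]
        d=np.array([(med(F)+med(K))/2,(med(L)+med(R))/2,0])
        dy=np.mean([sl[0],sl[1],-sl[2],-sl[3]])
        c=b2w(d,c,yaw)[0,:2]; yaw+=dy*.7
    print(nm,c,np.degrees(yaw),med(K)-med(F),med(L)-med(R),np.degrees(sl))
    B=w2b(V,c,yaw); bx,by,bz=B[...,0],B[...,1],B[...,2]
    for rng in((0.005,.115),(-.1,-.012)):
        q=(bx>rng[0])&(bx<rng[1])&(abs(by)<.055)&(bz>.09)&(bz<.16)
        a=np.polyfit(bx[q],bz[q],1); e=bz[q]-np.polyval(a,bx[q]); a=np.polyfit(bx[q][abs(e)<.004],bz[q][abs(e)<.004],1)
        print(rng,q.sum(),np.degrees(np.arctan(a[0])),"z@135",np.polyval(a,.135),"z@0",a[1], "e",e.std())
    qq=(abs(by)<.055)&(bz>.09)
    for b in np.arange(-.14,.14,.006):
        s=qq&(abs(bx-b)<.003); print(round(b,3),round(np.median(bz[s])*1000,1) if s.sum() else None,end='; ')
    print()
E
```

```text
top [0.54828485 0.14810194] -6.404556086820185 0.26297437205722546 0.16172236892371708 [-0.05934589 -0.07587337 -0.0859804  -0.07035775]
(0.005, 0.115) 1679 5.165070256566408 z@135 0.1382724692294236 z@0 0.12606948509779828 e 0.0033628645138426686
(-0.1, -0.012) 1353 5.377803128076362 z@135 0.12741038111572428 z@0 0.11470188945270075 e 0.0032507671981934863
-0.14 None; -0.134 108.5; -0.128 118.0; -0.122 120.8; -0.116 120.7; -0.11 104.6; -0.104 104.7; -0.098 104.9; -0.092 105.6; -0.086 106.9; -0.08 107.5; -0.074 109.0; -0.068 108.6; -0.062 108.5; -0.056 109.3; -0.05 110.7; -0.044 110.6; -0.038 111.1; -0.032 112.0; -0.026 111.5; -0.02 112.5; -0.014 113.6; -0.008 115.8; -0.002 125.3; 0.004 126.9; 0.01 127.2; 0.016 127.1; 0.022 128.0; 0.028 128.8; 0.034 130.0; 0.04 129.7; 0.046 129.7; 0.052 130.7; 0.058 131.3; 0.064 131.7; 0.07 132.6; 0.076 133.0; 0.082 133.3; 0.088 133.7; 0.094 135.5; 0.1 134.3; 0.106 135.6; 0.112 136.5; 0.118 136.1; 0.124 140.7; 0.13 143.5; 0.136 141.0; 
side [0.54474113 0.14002772] -6.197735604912425 0.2615489889443271 0.16044402869614394 [-0.15425282 -0.33942653  0.1
[... 166 characters left out ...]
821 z@135 0.12586878945532726 z@0 0.11409249651735137 e 0.0016381822992857249
-0.14 None; -0.134 107.2; -0.128 117.1; -0.122 120.1; -0.116 121.0; -0.11 105.0; -0.104 105.3; -0.098 105.0; -0.092 106.3; -0.086 106.2; -0.08 107.1; -0.074 107.5; -0.068 107.9; -0.062 108.9; -0.056 109.6; -0.05 109.9; -0.044 110.1; -0.038 110.9; -0.032 111.5; -0.026 112.0; -0.02 112.1; -0.014 112.7; -0.008 113.9; -0.002 125.3; 0.004 126.2; 0.01 126.4; 0.016 127.0; 0.022 127.7; 0.028 128.0; 0.034 129.3; 0.04 130.0; 0.046 130.0; 0.052 130.5; 0.058 131.0; 0.064 131.4; 0.07 132.1; 0.076 132.6; 0.082 132.9; 0.088 133.3; 0.094 134.2; 0.1 134.5; 0.106 135.0; 0.112 135.6; 0.118 136.2; 0.124 140.8; 0.13 143.9; 0.136 142.6;
```

```bash
python3 - <<'E'
from h import *
W=np.load("top0.npy"); S=np.load("side0.npy")
for nm,V in(("top",W),("side",S)):
    x,y,z=V[...,0],V[...,1],V[...,2]
    for X,Y in((.4,0),(.65,-.05),(.3,-.2),(.5,-.5),(.8,.0)):
        q=(abs(x-X)<.03)&(abs(y-Y)<.03); print(nm,X,Y,q.sum(),np.round(np.median(z[q])*1000,1))
    r=np.hypot(x,y)
    q=(r<.16)
    h=np.histogram(z[q],bins=np.arange(-.01,.3,.01)); print([(round(b,2),c) for b,c in zip(h[1],h[0])])
    h=np.histogram(r[(z>.008)&(z<.04)],bins=np.arange(.05,.16,.005)); print(h[0])
E
```

```text
top 0.4 0 444 -1.7
top 0.65 -0.05 402 -1.3
top 0.3 -0.2 463 -1.6
top 0.5 -0.5 443 25.1
top 0.8 0.0 480 49.4
[(np.float64(-0.01), np.int64(3026)), (np.float64(0.0), np.int64(2226)), (np.float64(0.01), np.int64(749)), (np.float64(0.02), np.int64(48)), (np.float64(0.03), np.int64(2)), (np.float64(0.04), np.int64(6)), (np.float64(0.05), np.int64(31)), (np.float64(0.06), np.int64(5)), (np.float64(0.07), np.int64(4)), (np.float64(0.08), np.int64(6)), (np.float64(0.09), np.int64(3)), (np.float64(0.1), np.int64(9)), (np.float64(0.11), np.int64(8)), (np.float64(0.12), np.int64(18)), (np.float64(0.13), np.int64(79)), (np.float64(0.14), np.int64(157)), (np.float64(0.15), np.int64(245)), (np.float64(0.16), np.int64(347)), (np.float64(0.17), np.int64(485)), (np.float64(0.18), np.int64(670)), (np.float64(0.19), np.int64(521)), (np.float64(0.2), np.int64(973)), (np.float64(0.21), np.int64(1492)), (np.float64(0.22), np.int64(168)), (np.float64(0.23), np.int64(0)), (np.float64(0.24), np.int64(0)), (np.float64(0.25), np.int64(0)), (np.float64(0.26), np.int64(0)), (np.float64(0.27), np.int64(0)), (np.f
[... 655 characters left out ...]
.float64(0.11), np.int64(424)), (np.float64(0.12), np.int64(510)), (np.float64(0.13), np.int64(552)), (np.float64(0.14), np.int64(604)), (np.float64(0.15), np.int64(678)), (np.float64(0.16), np.int64(732)), (np.float64(0.17), np.int64(791)), (np.float64(0.18), np.int64(964)), (np.float64(0.19), np.int64(953)), (np.float64(0.2), np.int64(968)), (np.float64(0.21), np.int64(1449)), (np.float64(0.22), np.int64(50)), (np.float64(0.23), np.int64(0)), (np.float64(0.24), np.int64(0)), (np.float64(0.25), np.int64(0)), (np.float64(0.26), np.int64(0)), (np.float64(0.27), np.int64(0)), (np.float64(0.28), np.int64(0))]
[  0   0   0  92 526 391 323 327 327 384 362 349 203  38   0   0   0   0
   0   0   0]
```

```bash
python3 - <<'E'
from h import *
for nm in("top","side"):
    p=cams.grab_frame(nm); im=p["img"].copy()
    th=np.linspace(0,2*np.pi,60)
    for rr in (.095,):
        for h in(0.0,):
            for q in proj(p,np.c_[rr*np.cos(th),rr*np.sin(th),0*th+h]): cv2.circle(im,tuple(int(round(v)) for v in q),0,(0,0,255),-1)
    s=bot.observe()["position"]
    q=proj(p,s)[0]; print(q); cv2.circle(im,tuple(int(round(v)) for v in q),1,(0,255,0),-1)
    if nm=="top": c=im[260:480,200:420]; 
    else: c=np.hstack([im[220:400,20:160],im[20:200,60:200]])
    cv2.imwrite(f"pics/base_{nm}.png",cv2.resize(c,None,fx=2.7,fy=2.7))
E
```

```text
[ 94.04482224 345.11162703]
[141.548686   120.36097859]
```

View pics/base_top.png

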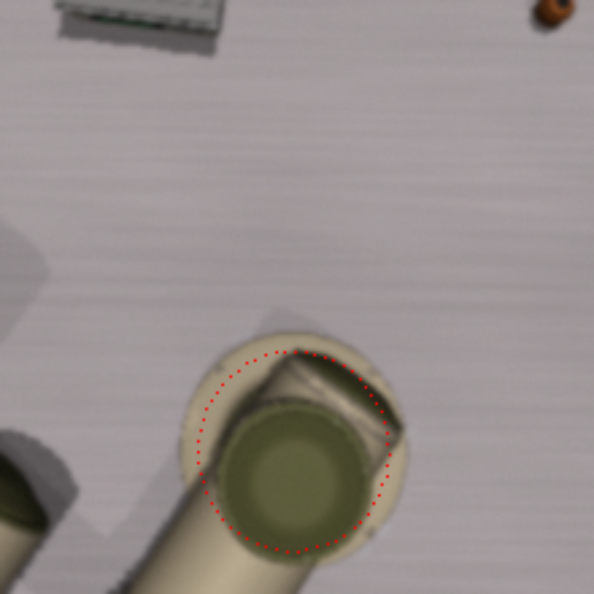

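View pics/base_side.png

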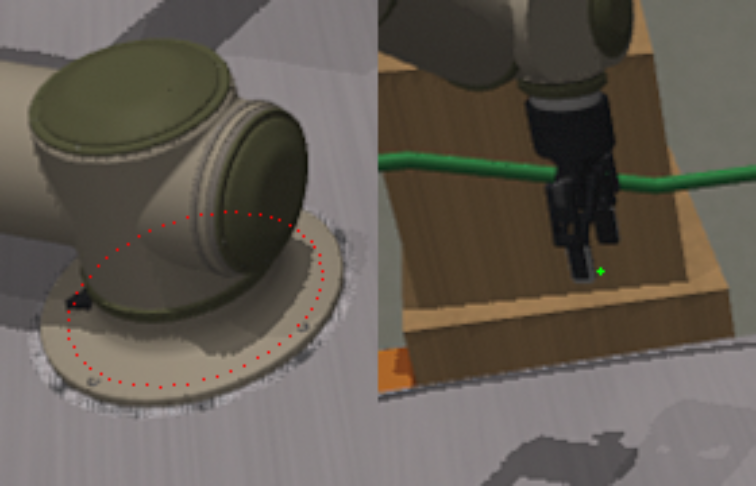

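```bash
python3 - <<'E'
from h import *
c0={"top":np.array([.5483,.1481]),"side":np.array([.5447,.1400])}
for nm in("top","side"):
    p=cams.grab_frame(nm); im=p["img"].copy()
    box=(205,150,310,285) if nm=="top" else (240,160,380,270)
    f=5 if nm=="top" else 5.4
    c=cv2.resize(im[box[1]:box[3],box[0]:box[2]],None,fx=f,fy=4.4 if nm=="top" else f,interpolation=cv2.INTER_CUBIC)
    fy=4.4 if nm=="top" else f
    for k,col in(("top",(0,0,255)),("side",(0,255,0))):
        yw=np.radians(-6.35)
        zt=lambda x:.1457+(x-.135)*np.tan(np.radians(5.1))-0.0025
        P=[(x,y,zt(x)) for x,y in((-.135,-.082),(.135,-.082),(.135,.082),(-.135,.082))]
        Q=[(.068+.036*np.cos(t),.036*np.sin(t),.028) for t in np.linspace(0,6.28,40)]
        R=[(x,y,0) for x,y in((-.13,-.082),(.13,-.082),(.13,.082),(-.13,.082))]
        for A in(P,Q,R):
            q=(proj(p,b2w(A,c0[k],yw))-[box[0],box[1]]+.5)*[f,fy]
            cv2.polylines(c,[q.astype(np.int32)],True,col,1)
    cv2.imwrite(f"pics/ov_{nm}.png",c)
E
```

```text
(no output)
```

View pics/ov_top.png

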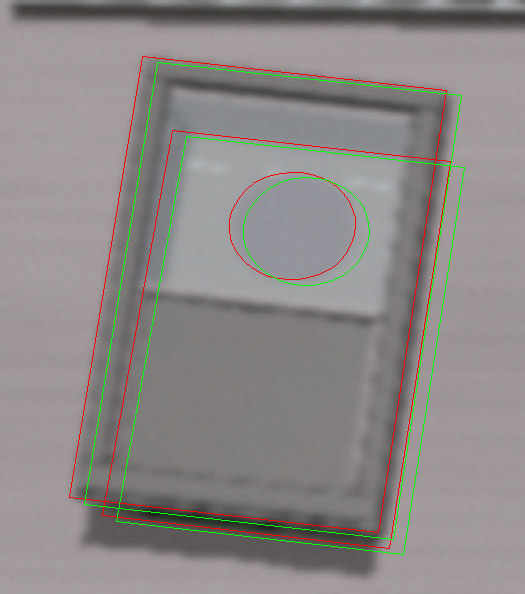

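View pics/ov_side.png

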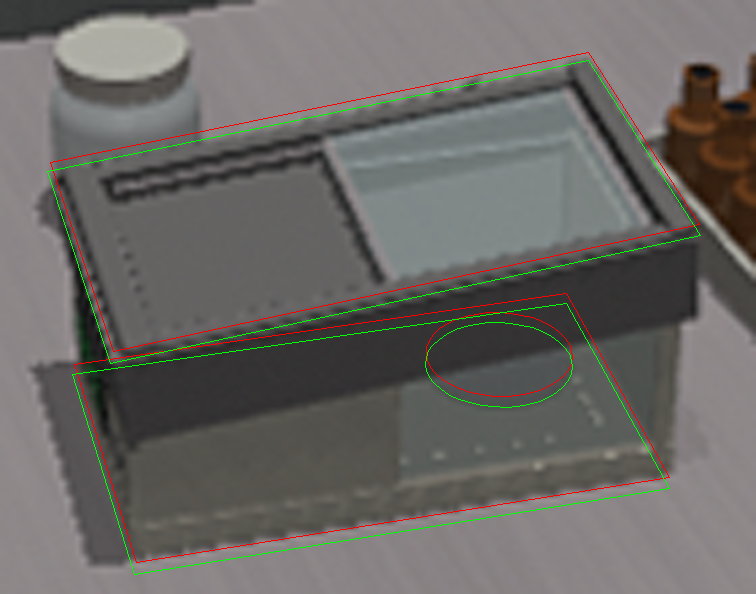

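```bash
cat >> h.py <<'E'
YAW=np.radians(-6.4); C=np.array([.546,.144])
def delta(target,yawdeg=None):
    s=bot.observe(); R=cv2.Rodrigues(s["eef_rot"])[0]
    d=R.T@(np.array(target)-s["position"])*1000
    a=np.degrees(np.arctan2(R[1,1],R[0,1]))
    print("t",round(s["time"],2),"pos",np.round(s["position"]*1000,1),"F",np.round(s["ft_force"],1),"w",round(s["grip_width"],3),"tool-y ang",round(a,2),"tilt",np.round(R[:,2],4))
    print("delta mm",np.round(d,1),"yaw",round(-((83.6 if yawdeg is None else yawdeg)-a),2))
E
python3 - <<'E'
from h import *
t=b2w((.092,0,.231),C,YAW)[0]; print(t); delta(t)
E
```

```text
[0.63742665 0.13374486 0.231     ]
t 1.3 pos [206.9 509.5 231.3] F [ 0.1 -0.3  0.5] w 1.002 tool-y ang 67.9 tilt [-0.  0. -1.]
delta mm [-5.403e+02 -1.862e+02  3.000e-01] yaw -15.7
```

Call:
apply_moves(
  targets=[
    {"x":-540,"y":-186,"z":0,"yaw":-15.7,"jaw":1},
    {"x":-540,"y":-186,"z":0,"yaw":-15.7,"jaw":1},
    {"x":-540,"y":-186,"z":0,"yaw":-15.7,"jaw":1},
    {"x":-540,"y":-186,"z":0,"yaw":-15.7,"jaw":1},
    {"x":-540,"y":-186,"z":0,"yaw":-15.7,"jaw":1},
  ],
  grip_force=30,
)

```text
time: 1.8
position: [0.3906, 0.3492, 0.2315]
eef_rot: [0.175, 3.136, 0.0]
ft_force: [0.7, 0.3, 0.2]
grip_width: 0.141
```

```bash
python3 - <<'E'
from h import *
delta(b2w((.092,0,.175),C,YAW)[0])
E
```

```text
t 1.8 pos [390.6 349.2 231.5] F [0.7 0.3 0.2] w 0.141 tool-y ang 83.61 tilt [ 3.e-04  2.e-04 -1.e+00]
delta mm [-269.3 -186.7   56.5] yaw 0.01
```

Call:
apply_moves(
  targets=[
    {"x":-265,"y":-183,"z":0,"jaw":1},
    {"x":-265,"y":-183,"z":0,"jaw":1},
    {"x":-265,"y":-183,"z":20,"jaw":1},
    {"x":-265,"y":-183,"z":40,"jaw":1},
    {"x":-265,"y":-183,"z":46,"jaw":1},
  ],
)

```text
invalid input at $.targets[0]: expected keys jaw, x, y, z, yaw
```

```bash
python3 - <<'E'
from h import *
delta(b2w((.092,0,.160),C,YAW)[0])
E
```

```text
t 1.8 pos [390.6 349.2 231.5] F [0.7 0.3 0.2] w 0.141 tool-y ang 83.61 tilt [ 3.e-04  2.e-04 -1.e+00]
delta mm [-269.3 -186.7   71.5] yaw 0.01
```

Call:
apply_moves(
  targets=[
    {"x":-265,"y":-183,"z":0,"jaw":1,"yaw":0},
    {"x":-265,"y":-183,"z":0,"jaw":1,"yaw":0},
    {"x":-265,"y":-183,"z":0,"jaw":1,"yaw":0},
    {"x":-265,"y":-183,"z":0,"jaw":1,"yaw":0},
    {"x":-265,"y":-183,"z":0,"jaw":1,"yaw":0},
  ],
)

```text
time: 2.3
position: [0.5793, 0.1849, 0.2314]
eef_rot: [0.176, 3.137, 0.0]
ft_force: [0.9, 0.3, 0.3]
grip_width: -0.001
```

Call:
apply_moves(
  targets=[
    {"x":0,"y":0,"z":0,"jaw":1,"yaw":0},
    {"x":0,"y":0,"z":0,"jaw":1,"yaw":0},
    {"x":0,"y":0,"z":30,"jaw":1,"yaw":0},
    {"x":0,"y":0,"z":50,"jaw":1,"yaw":0},
    {"x":0,"y":0,"z":50,"jaw":1,"yaw":0},
  ],
)

```text
time: 2.8
position: [0.5759, 0.1876, 0.1791]
eef_rot: [-0.173, -3.132, 0.001]
ft_force: [1.1, 0.1, -0.1]
grip_width: -0.001
```

```bash
python3 - <<'E'
from h import *
delta(b2w((.092,0,.160),C,YAW)[0])
s=bot.observe()["position"]
for nm in("top","side"):
    p=cams.grab_frame(nm); im=p["img"]; np.save(nm+"1.npy",world(p))
    box=(205,150,310,285) if nm=="top" else (240,120,380,230); f=5 if nm=="top" else 5.4; fy=4.4 if nm=="top" else f
    c=cv2.resize(im[box[1]:box[3],box[0]:box[2]],None,fx=f,fy=fy,interpolation=cv2.INTER_CUBIC)
    q=((proj(p,s)-[box[0],box[1]]+.5)*[f,fy])[0].astype(int); cv2.drawMarker(c,tuple(int(v) for v in q),(0,255,0),0,15,1); print(nm,q)
    cv2.imwrite(f"pics/tcp_{nm}.png",c)
E
```

```text
t 2.8 pos [575.9 187.6 179.1] F [ 1.1  0.1 -0.1] w -0.001 tool-y ang 83.68 tilt [-5.3e-03 -4.0e-04 -1.0e+00]
delta mm [-67.2 -46.7  18.8] yaw 0.08
top [176 227]
side [391 268]
```

View pics/tcp_top.png

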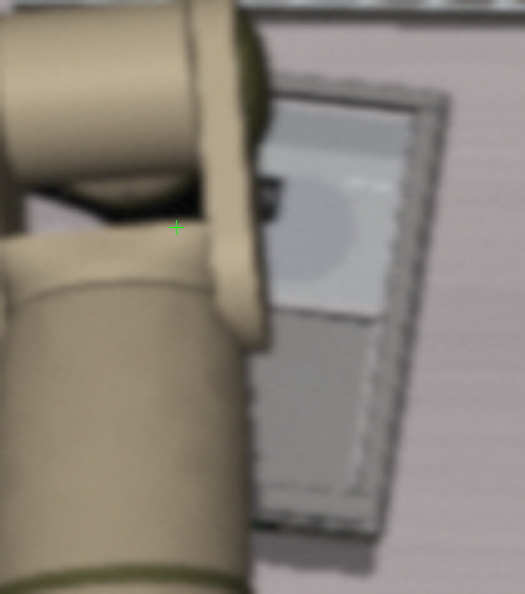

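View pics/tcp_side.png

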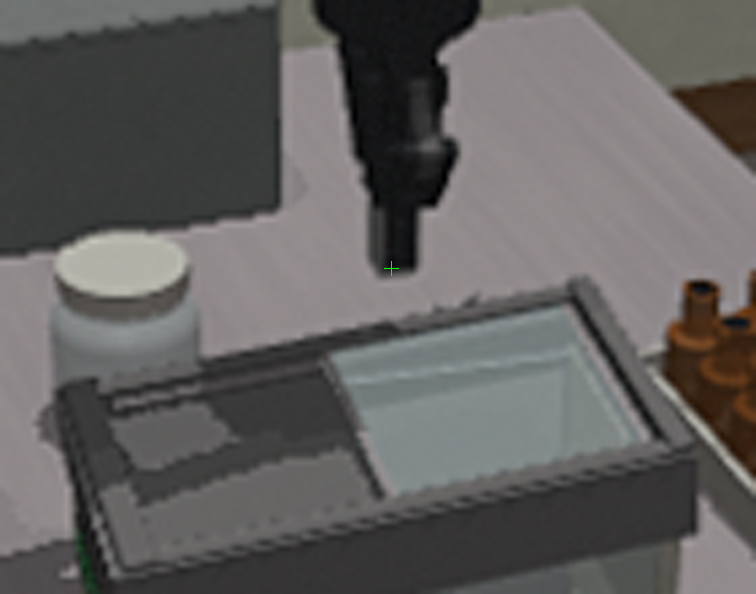

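Call:
apply_moves(
  targets=[
    {"x":-67,"y":-47,"z":0,"jaw":1,"yaw":0},
    {"x":-67,"y":-47,"z":0,"jaw":1,"yaw":0},
    {"x":-67,"y":-47,"z":10,"jaw":1,"yaw":0},
    {"x":-67,"y":-47,"z":20,"jaw":1,"yaw":0},
    {"x":-67,"y":-47,"z":20,"jaw":1,"yaw":0},
  ],
)

```text
time: 3.4
position: [0.6381, 0.1333, 0.1604]
eef_rot: [-0.174, -3.134, -0.0]
ft_force: [-0.8, 0.8, -0.1]
grip_width: 0.002
```

```bash
python3 - <<'E'
from h import *
delta(b2w((.092,0,.138),C,YAW)[0])
E
```

```text
t 3.4 pos [638.1 133.3 160.4] F [-0.8  0.8 -0.1] w 0.002 tool-y ang 83.66 tilt [-2.4e-03  1.0e-04 -1.0e+00]
delta mm [ 0.6  0.3 22.4] yaw 0.06
```

Call:
apply_moves(
  targets=[
    {"x":0,"y":0,"z":8,"jaw":1,"yaw":0},
    {"x":0,"y":0,"z":15,"jaw":1,"yaw":0},
    {"x":0,"y":0,"z":20,"jaw":1,"yaw":0},
    {"x":0,"y":0,"z":21,"jaw":1,"yaw":0},
    {"x":0,"y":0,"z":21,"jaw":1,"yaw":0},
  ],
)

```text
time: 3.9
position: [0.6392, 0.1325, 0.1402]
eef_rot: [-0.175, -3.136, 0.0]
ft_force: [-0.4, 0.1, 0.0]
grip_width: -0.001
```

Call:
apply_moves(
  targets=[
    {"x":0,"y":0,"z":0.5,"jaw":1,"yaw":0},
    {"x":0,"y":0,"z":1,"jaw":1,"yaw":0},
    {"x":0,"y":0,"z":1,"jaw":1,"yaw":0},
  ],
)

```text
time: 4.2
position: [0.6393, 0.1324, 0.1394]
eef_rot: [0.176, 3.137, 0.0]
ft_force: [0.0, 0.2, -0.6]
grip_width: -0.001
```

Call:
apply_moves(
  targets=[
    {"x":0,"y":0,"z":1,"jaw":1,"yaw":0},
    {"x":0,"y":0,"z":2,"jaw":1,"yaw":0},
    {"x":0,"y":0,"z":2,"jaw":1,"yaw":0},
  ],
)

```text
time: 4.5
position: [0.6392, 0.1324, 0.1371]
eef_rot: [-0.176, -3.136, 0.0]
ft_force: [0.2, 0.0, 0.5]
grip_width: 0.001
```

Call:
apply_moves(
  targets=[
    {"x":0,"y":0,"z":0.5,"jaw":1,"yaw":0},
    {"x":0,"y":0,"z":1,"jaw":1,"yaw":0},
    {"x":0,"y":0,"z":1,"jaw":1,"yaw":0},
  ],
)

```text
time: 4.8
position: [0.6393, 0.1324, 0.1365]
eef_rot: [0.175, 3.136, 0.0]
ft_force: [-0.3, -0.4, 1.5]
grip_width: -0.005
```

Call:
apply_moves(
  targets=[
    {"x":0,"y":0,"z":0.5,"jaw":1,"yaw":0},
    {"x":0,"y":0,"z":1,"jaw":1,"yaw":0},
    {"x":0,"y":0,"z":1,"jaw":1,"yaw":0},
  ],
)

```text
time: 5.1
position: [0.6394, 0.1324, 0.1358]
eef_rot: [0.175, 3.136, 0.0]
ft_force: [-1.7, -0.1, 4.9]
grip_width: 0.0
```

Call:
apply_moves(
  targets=[
    {"x":0,"y":0,"z":0.5,"jaw":1,"yaw":0},
    {"x":0,"y":0,"z":1,"jaw":1,"yaw":0},
    {"x":0,"y":0,"z":1,"jaw":1,"yaw":0},
  ],
)

```text
time: 5.4
position: [0.6395, 0.1324, 0.1354]
eef_rot: [0.175, 3.135, 0.0]
ft_force: [-3.1, -0.6, 8.7]
grip_width: -0.002
```

Call:
apply_moves(
  targets=[
    {"x":0,"y":0,"z":0.8,"jaw":1,"yaw":0},
    {"x":0,"y":0,"z":1.5,"jaw":1,"yaw":0},
    {"x":0,"y":0,"z":1.5,"jaw":1,"yaw":0},
  ],
)

```text
time: 5.7
position: [0.6396, 0.1324, 0.1347]
eef_rot: [0.175, 3.134, 0.0]
ft_force: [-5.1, -0.8, 12.1]
grip_width: 0.0
```

Call:
apply_moves(
  targets=[
    {"x":2,"y":0,"z":0.6,"jaw":1,"yaw":0},
    {"x":4,"y":0,"z":0.8,"jaw":1,"yaw":0},
    {"x":6,"y":0,"z":1.0,"jaw":1,"yaw":0},
    {"x":8,"y":0,"z":1.2,"jaw":1,"yaw":0},
    {"x":10,"y":0,"z":1.4,"jaw":1,"yaw":0},
  ],
)

```text
time: 6.2
position: [0.6316, 0.1333, 0.1341]
eef_rot: [0.175, 3.128, 0.0]
ft_force: [3.8, -1.3, 11.7]
grip_width: -0.0
```

```bash
python3 - <<'E'
from h import *
delta(b2w((-.013,0,.130),C,YAW)[0])
E
```

```text
t 6.2 pos [631.6 133.3 134.1] F [ 3.8 -1.3 11.7] w -0.0 tool-y ang 83.58 tilt [ 8.3e-03 -2.0e-04 -1.0e+00]
delta mm [99.3  1.1  3.3] yaw -0.02
```

Call:
apply_moves(
  targets=[
    {"x":4,"y":0,"z":0.8,"jaw":1,"yaw":0},
    {"x":8,"y":0,"z":1.3,"jaw":1,"yaw":0},
    {"x":12,"y":0,"z":1.7,"jaw":1,"yaw":0},
    {"x":16,"y":0,"z":2.0,"jaw":1,"yaw":0},
    {"x":20,"y":0,"z":2.3,"jaw":1,"yaw":0},
  ],
)

```text
time: 6.7
position: [0.6119, 0.1355, 0.1321]
eef_rot: [0.175, 3.128, 0.001]
ft_force: [3.8, 0.4, 14.5]
grip_width: -0.005
```

```bash
python3 - <<'E'
from h import *
delta(b2w((-.013,0,.130),C,YAW)[0])
p=cams.grab_frame("side"); cv2.imwrite("pics/slide1.png",cv2.resize(p["img"][120:230,240:380],None,fx=5.4,fy=5.4,interpolation=cv2.INTER_CUBIC))
E
```

```text
t 6.7 pos [611.9 135.5 132.1] F [ 3.8  0.4 14.5] w -0.005 tool-y ang 83.58 tilt [ 9.1e-03 -1.0e-04 -1.0e+00]
delta mm [79.5  1.   1.3] yaw -0.02
```

View pics/slide1.png

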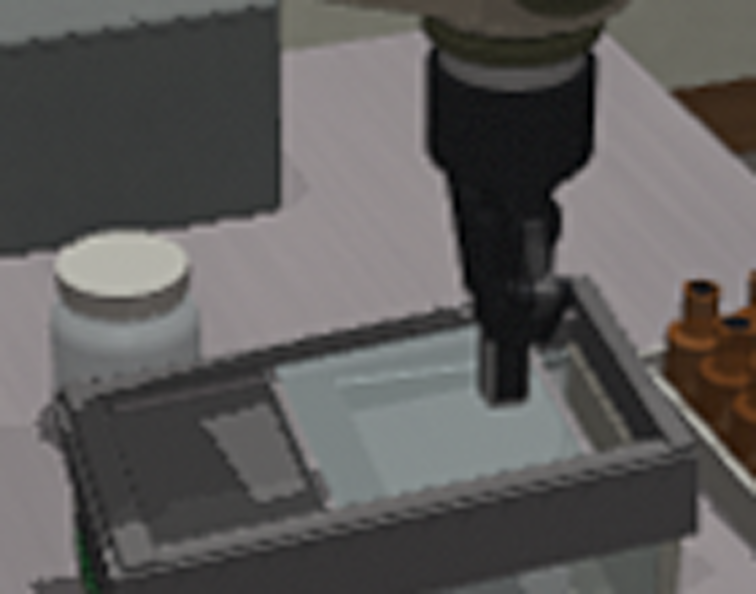

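The glass moves with the finger: its front edge is at crop (325,500) and the rear gap at (590,390). Press is 14.5 N.

Call:
apply_moves(
  targets=[
    {"x":5,"y":0,"z":0.4,"jaw":1,"yaw":0},
    {"x":10,"y":0,"z":0.8,"jaw":1,"yaw":0},
    {"x":15,"y":0,"z":1.2,"jaw":1,"yaw":0},
    {"x":20,"y":0,"z":1.6,"jaw":1,"yaw":0},
    {"x":25,"y":0,"z":2.0,"jaw":1,"yaw":0},
  ],
)

```text
time: 7.25
position: [0.5871, 0.1384, 0.1299]
eef_rot: [0.175, 3.128, 0.001]
ft_force: [3.4, 0.2, 13.9]
grip_width: -0.001
```

Call:
apply_moves(
  targets=[
    {"x":5,"y":0,"z":0.4,"jaw":1,"yaw":0},
    {"x":10,"y":0,"z":0.8,"jaw":1,"yaw":0},
    {"x":15,"y":0,"z":1.2,"jaw":1,"yaw":0},
    {"x":20,"y":0,"z":1.6,"jaw":1,"yaw":0},
    {"x":25,"y":0,"z":2.0,"jaw":1,"yaw":0},
  ],
)

```text
time: 7.75
position: [0.5622, 0.1412, 0.1277]
eef_rot: [0.175, 3.128, 0.001]
ft_force: [3.5, -1.0, 13.7]
grip_width: -0.002
```

```bash
python3 - <<'E'
from h import *
delta(b2w((-.013,0,.130),C,YAW)[0])
E
```

```text
t 7.75 pos [562.2 141.2 127.7] F [ 3.5 -1.  13.7] w -0.002 tool-y ang 83.58 tilt [ 8.7e-03  1.0e-04 -1.0e+00]
delta mm [29.4  1.  -2.6] yaw -0.02
```

Call:
apply_moves(
  targets=[
    {"x":5,"y":0,"z":0.5,"jaw":1,"yaw":0},
    {"x":10,"y":0,"z":0.9,"jaw":1,"yaw":0},
    {"x":15,"y":0,"z":1.3,"jaw":1,"yaw":0},
    {"x":19,"y":0,"z":1.6,"jaw":1,"yaw":0},
    {"x":22,"y":0,"z":1.9,"jaw":1,"yaw":0},
  ],
)

```text
time: 8.25
position: [0.5403, 0.1437, 0.1256]
eef_rot: [0.175, 3.128, 0.001]
ft_force: [3.6, -0.9, 13.3]
grip_width: 0.004
```

Call:
apply_moves(
  targets=[
    {"x":2,"y":0,"z":0.2,"jaw":1,"yaw":0},
    {"x":4,"y":0,"z":0.3,"jaw":1,"yaw":0},
    {"x":5,"y":0,"z":0.4,"jaw":1,"yaw":0},
    {"x":6,"y":0,"z":0.5,"jaw":1,"yaw":0},
  ],
)

```text
time: 8.65
position: [0.5355, 0.1442, 0.1254]
eef_rot: [0.175, 3.126, 0.001]
ft_force: [7.0, -1.0, 11.9]
grip_width: -0.002
```

```bash
python3 - <<'E'
from h import *
delta(b2w((-.013,0,.130),C,YAW)[0])
E
```

```text
t 8.65 pos [535.5 144.2 125.4] F [ 7.  -1.  11.9] w -0.002 tool-y ang 83.58 tilt [ 1.100e-02  1.000e-04 -9.999e-01]
delta mm [ 2.5  0.9 -4.6] yaw -0.02
```

Call:
apply_moves(
  targets=[
    {"x":2,"y":0,"z":0.5,"jaw":1,"yaw":0},
    {"x":2,"y":0,"z":0.5,"jaw":1,"yaw":0},
    {"x":1,"y":0,"z":-5,"jaw":1,"yaw":0},
    {"x":0,"y":0,"z":-20,"jaw":1,"yaw":0},
    {"x":0,"y":0,"z":-60,"jaw":1,"yaw":0},
  ],
)

```text
time: 9.15
position: [0.5303, 0.1443, 0.1804]
eef_rot: [-0.175, -3.129, 0.001]
ft_force: [0.1, -0.1, 0.3]
grip_width: -0.002
```

```bash
python3 - <<'E'
from h import *
delta((.605,-.252,.21))
E
```

```text
t 9.15 pos [530.3 144.3 180.4] F [ 0.1 -0.1  0.3] w -0.002 tool-y ang 83.58 tilt [-7.8e-03 -3.0e-04 -1.0e+00]
delta mm [-118.2 -385.5  -30. ] yaw -0.02
```

Call:
apply_moves(
  targets=[
    {"x":-20,"y":-50,"z":-30,"jaw":-1,"yaw":0},
    {"x":-35,"y":-100,"z":-30,"jaw":-1,"yaw":0},
    {"x":-50,"y":-150,"z":-30,"jaw":-1,"yaw":0},
    {"x":-65,"y":-200,"z":-30,"jaw":-1,"yaw":0},
    {"x":-80,"y":-230,"z":-30,"jaw":-1,"yaw":0},
  ],
)

```text
time: 9.65
position: [0.5853, -0.0946, 0.2127]
eef_rot: [-0.176, -3.136, -0.001]
ft_force: [0.8, -0.3, 0.4]
grip_width: 0.852
```

```bash
python3 - <<'E'
from h import *
delta((.605,-.252,.21))
for nm in("top","side"):
    p=cams.grab_frame(nm); im=p["img"].copy(); V=world(p); B=w2b(V,C,YAW)
    q0=(abs(B[...,1])<.05)&(B[...,2]>-.01)
    for b in np.arange(-.13,.13,.006):
        s=q0&(abs(B[...,0]-b)<.003); print(round(b*1000),round(np.median(B[...,2][s])*1000,1) if s.sum() else None,end='; ')
    print()
    box=(205,150,425,285) if nm=="top" else (240,160,440,350); f=3.6
    cv2.imwrite(f"pics/open_{nm}.png",cv2.resize(im[box[1]:box[3],box[0]:box[2]],None,fx=f,fy=f if nm=="top" else 3,interpolation=cv2.INTER_CUBIC))
    b=(abs(V[...,0]-.607)<.03)&(abs(V[...,1]+.252)<.03)&(V[...,2]>.070)&(V[...,2]<.095)
    T=V[b]; print(nm,len(T),T.mean(0),T.min(0),T.max(0))
E
```

```text
t 9.65 pos [585.3 -94.6 212.7] F [ 0.8 -0.3  0.4] w 0.852 tool-y ang 83.59 tilt [-8.e-04  4.e-04 -1.e+00]
delta mm [ -37.2 -154.2    2.6] yaw -0.01
-130 120.7; -124 122.7; -118 120.6; -112 118.6; -106 113.4; -100 116.6; -94 117.7; -88 118.3; -82 118.1; -76 118.8; -70 119.7; -64 119.9; -58 120.7; -52 121.0; -46 121.1; -40 121.5; -34 122.6; -28 122.9; -22 124.1; -16 125.1; -10 125.7; -4 125.5; 2 125.6; 8 127.5; 14 127.7; 20 126.1; 26 None; 32 None; 38 32.3; 44 23.6; 50 23.6; 56 23.5; 62 25.0; 68 24.6; 74 25.8; 80 23.7; 86 25.4; 92 21.8; 98 21.4; 104 19.5; 110 17.8; 116 18.7; 122 65.1; 128 122.5; 
top 80 [ 0.60982463 -0.24716201  0.08280437] [ 0.5964317  -0.26228508  0.07074904] [ 0.62439599 -0.23502207  0.09155129]
-130 60.7; -124 120.4; -118 120.9; -112 107.6; -106 115.4; -100 116.9; -94 117.6; -88 117.9; -82 118.5; -76 119.0; -70 119.3; -64 119.8; -58 120.7; -52 121.0; -46 121.5; -40 122.5; -34 122.7; -28 123.2; -22 124.2; -16 124.8; -10 125.1; -4 125.9; 2 126.3; 8 126.5; 14 127.3; 20 125.4; 26 None; 32 None; 38 None; 44 None; 50 None; 56 None; 62 None; 68 None; 74 None; 80 None; 86 None; 92 None; 98 None; 104 None; 110 None; 116 None; 122 110.8; 128 141.8; 
side 155 [ 0.60616686 -0.25696429  0.0812759 ] [ 0.59442773 -0.26726229  0.07000845] [ 0.62206653 -0.24012346  0.08844016]
```

View pics/open_top.png

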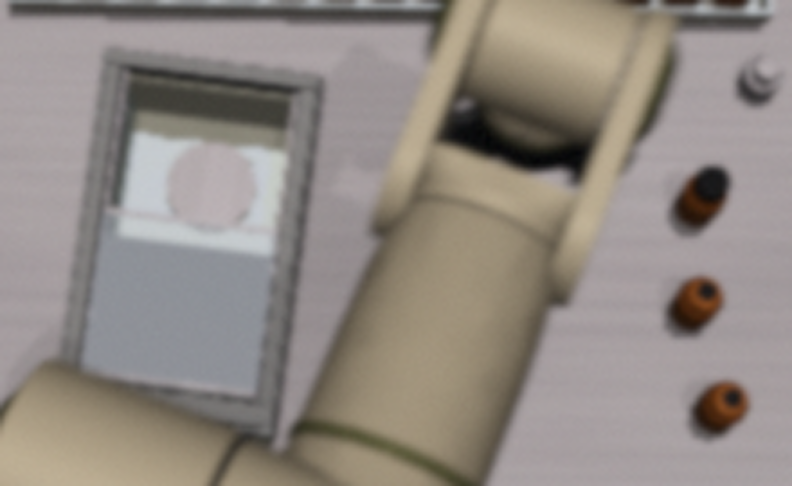

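View pics/open_side.png

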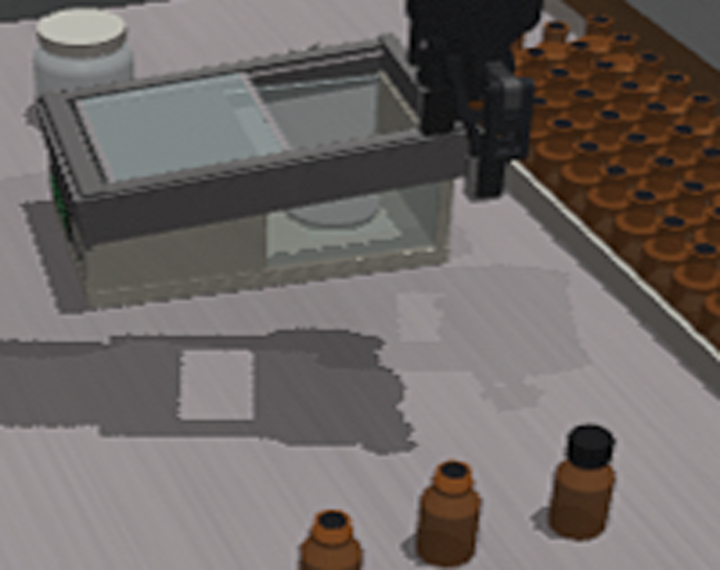

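Both pictures show the cover fully open: its rear edge is at side (285,148), and its depth reads from bx -108 to +18. The capped bottle stands alone at top (705,190). Now the grasp.

Call:
apply_moves(
  targets=[
    {"x":-37,"y":-50,"z":0,"jaw":-1,"yaw":0},
    {"x":-37,"y":-100,"z":0,"jaw":-1,"yaw":0},
    {"x":-37,"y":-140,"z":0,"jaw":-1,"yaw":0},
    {"x":-37,"y":-152,"z":0,"jaw":-1,"yaw":0},
    {"x":-37,"y":-152,"z":0,"jaw":-1,"yaw":0},
  ],
)

```text
time: 10.25
position: [0.605, -0.2492, 0.2119]
eef_rot: [-0.18, -3.135, -0.001]
ft_force: [-0.8, 1.0, -0.0]
grip_width: 1.002
```

```bash
python3 - <<'E'
from h import *
delta((.607,-.251,.057))
E
```

```text
t 10.25 pos [ 605.  -249.2  211.9] F [-0.8  1.  -0. ] w 1.002 tool-y ang 83.45 tilt [-1.1e-03  9.0e-04 -1.0e+00]
delta mm [ -2.4  -1.7 154.9] yaw -0.15
```

Call:
apply_moves(
  targets=[
    {"x":-2,"y":-1,"z":0,"jaw":-1,"yaw":0},
    {"x":-2,"y":-1,"z":40,"jaw":-1,"yaw":0},
    {"x":-2,"y":-1,"z":80,"jaw":-1,"yaw":0},
    {"x":-2,"y":-1,"z":105,"jaw":-1,"yaw":0},
    {"x":-2,"y":-1,"z":105,"jaw":-1,"yaw":0},
  ],
)

```text
time: 10.75
position: [0.6064, -0.2461, 0.1044]
eef_rot: [-0.172, -3.131, -0.006]
ft_force: [0.2, 0.4, -0.3]
grip_width: 0.999
```

```bash
python3 - <<'E'
from h import *
delta((.607,-.251,.057))
for nm in("side",):
    p=cams.grab_frame(nm); im=p["img"].copy()
    box=(350,250,450,350)
    cv2.imwrite(f"pics/gr_{nm}.png",cv2.resize(im[box[1]:box[3],box[0]:box[2]],None,fx=6,fy=6,interpolation=cv2.INTER_CUBIC))
E
```

```text
t 10.75 pos [ 606.4 -246.1  104.4] F [ 0.2  0.4 -0.3] w 0.999 tool-y ang 83.73 tilt [-0.006   0.0041 -1.    ]
delta mm [-1.4 -5.  47.4] yaw 0.13
```

View pics/gr_side.png

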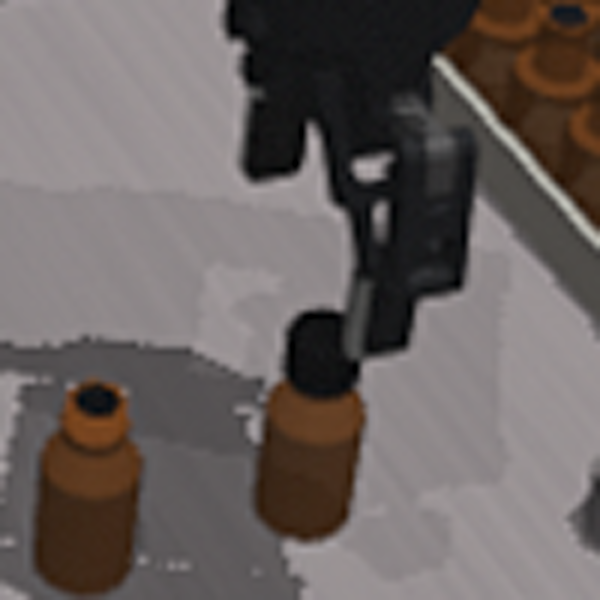

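Call:
apply_moves(
  targets=[
    {"x":0,"y":0,"z":0,"jaw":-1,"yaw":0},
    {"x":0,"y":0,"z":10,"jaw":-1,"yaw":0},
    {"x":0,"y":0,"z":25,"jaw":-1,"yaw":0},
    {"x":0,"y":0,"z":40,"jaw":-1,"yaw":0},
    {"x":0,"y":0,"z":48,"jaw":-1,"yaw":0},
  ],
)

```text
time: 11.3
position: [0.6073, -0.2489, 0.0591]
eef_rot: [-0.175, -3.136, -0.0]
ft_force: [-0.1, 0.2, 0.5]
grip_width: 1.005
```

Call:
apply_moves(
  targets=[
    {"x":0,"y":0,"z":0,"jaw":-1,"yaw":0},
    {"x":0,"y":0,"z":0,"jaw":-1,"yaw":0},
  ],
)

```text
time: 11.5
position: [0.6077, -0.2493, 0.0605]
eef_rot: [0.175, 3.136, -0.001]
ft_force: [-0.5, 0.3, 0.1]
grip_width: 0.999
```

```bash
python3 - <<'E'
from h import *
delta((.607,-.251,.057))
for nm in("side",):
    p=cams.grab_frame(nm); im=p["img"].copy()
    box=(350,250,450,350)
    cv2.imwrite(f"pics/gr2_{nm}.png",cv2.resize(im[box[1]:box[3],box[0]:box[2]],None,fx=6,fy=6,interpolation=cv2.INTER_CUBIC))
E
```

```text
t 11.5 pos [ 607.7 -249.3   60.5] F [-0.5  0.3  0.1] w 0.999 tool-y ang 83.6 tilt [ 1.e-03 -7.e-04 -1.e+00]
delta mm [ 0.5 -1.8  3.5] yaw -0.0
```

View pics/gr2_side.png

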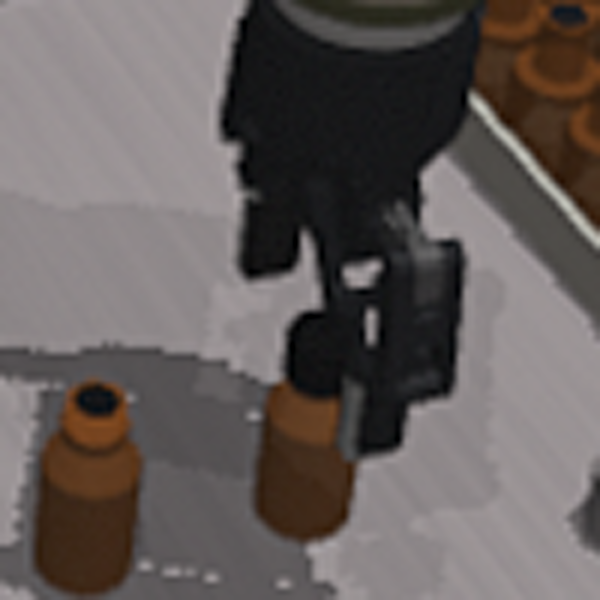

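Call:
apply_moves(
  targets=[
    {"x":0,"y":-1,"z":3,"jaw":-1,"yaw":0},
    {"x":0,"y":-1,"z":3,"jaw":-0.2,"yaw":0},
    {"x":0,"y":-1,"z":3,"jaw":0,"yaw":0},
    {"x":0,"y":-1,"z":3,"jaw":0.2,"yaw":0},
    {"x":0,"y":-1,"z":3,"jaw":0.3,"yaw":0},
  ],
  grip_force=30,
)

```text
time: 12.05
position: [0.6073, -0.2501, 0.0568]
eef_rot: [0.175, 3.137, -0.0]
ft_force: [-0.3, 0.3, 0.0]
grip_width: 0.353
```

Call:
apply_moves(
  targets=[
    {"x":0,"y":0,"z":0,"jaw":0.4,"yaw":0},
    {"x":0,"y":0,"z":0,"jaw":0.5,"yaw":0},
    {"x":0,"y":0,"z":0,"jaw":0.7,"yaw":0},
    {"x":0,"y":0,"z":0,"jaw":1,"yaw":0},
    {"x":0,"y":0,"z":0,"jaw":1,"yaw":0},
  ],
)

```text
time: 12.55
position: [0.6073, -0.25, 0.0569]
eef_rot: [0.175, 3.136, 0.0]
ft_force: [-0.4, 1.4, 2.3]
grip_width: 0.291
```

```bash
python3 - <<'E'
from h import *
delta((.607,-.251,.057))
for nm in("side",):
    p=cams.grab_frame(nm); im=p["img"].copy()
    box=(350,250,450,350)
    cv2.imwrite(f"pics/gr3_{nm}.png",cv2.resize(im[box[1]:box[3],box[0]:box[2]],None,fx=6,fy=6,interpolation=cv2.INTER_CUBIC))
E
```

```text
t 12.55 pos [ 607.3 -250.    56.9] F [-0.4  1.4  2.3] w 0.291 tool-y ang 83.6 tilt [ 3.e-04  0.e+00 -1.e+00]
delta mm [ 0.2 -1.  -0.1] yaw -0.0
```

View pics/gr3_side.png

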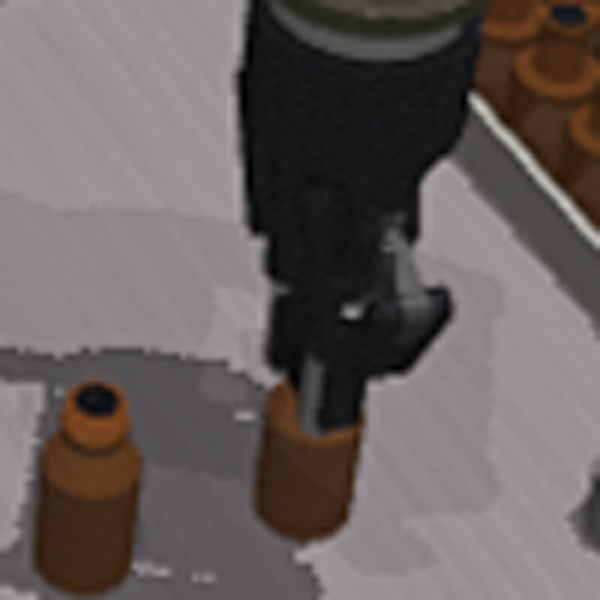

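Call:
apply_moves(
  targets=[
    {"x":0,"y":0,"z":-4,"jaw":1,"yaw":0},
    {"x":0,"y":0,"z":-15,"jaw":1,"yaw":0},
    {"x":0,"y":0,"z":-40,"jaw":1,"yaw":0},
    {"x":0,"y":0,"z":-70,"jaw":1,"yaw":0},
    {"x":0,"y":0,"z":-100,"jaw":1,"yaw":0},
  ],
)

```text
time: 13.1
position: [0.6071, -0.2502, 0.1585]
eef_rot: [-0.176, -3.137, 0.0]
ft_force: [0.3, -0.1, -1.2]
grip_width: 0.296
```

Call:
apply_moves(
  targets=[
    {"x":0,"y":0,"z":-30,"jaw":1,"yaw":0},
    {"x":0,"y":0,"z":-60,"jaw":1,"yaw":0},
    {"x":0,"y":0,"z":-80,"jaw":1,"yaw":0},
    {"x":0,"y":0,"z":-93,"jaw":1,"yaw":0},
    {"x":0,"y":0,"z":-93,"jaw":1,"yaw":0},
  ],
)

```text
time: 13.6
position: [0.6076, -0.2504, 0.2525]
eef_rot: [0.175, 3.133, -0.004]
ft_force: [-0.5, 0.1, -0.4]
grip_width: 0.294
```

```bash
python3 - <<'E'
from h import *
delta(b2w((.068,0,.25),C,YAW)[0])
p=cams.grab_frame("side"); im=p["img"].copy()
s=bot.observe()["position"]
o=np.array(s)-[0,0,.057]
c=(300,170,460,290); f=5
g=cv2.resize(im[c[1]:c[3],c[0]:c[2]],None,fx=f,fy=f,interpolation=cv2.INTER_CUBIC)
th=np.linspace(0,6.28,40)
for h in(0,.05):
    q=(proj(p,o+np.c_[.018*np.cos(th),.018*np.sin(th),0*th+h])-[c[0],c[1]]+.5)*f
    cv2.polylines(g,[q.astype(np.int32)],True,(0,255,0),1)
cv2.imwrite("pics/lift.png",g)
E
```

```text
t 13.6 pos [ 607.6 -250.4  252.5] F [-0.5  0.1 -0.4] w 0.294 tool-y ang 83.59 tilt [ 0.0038 -0.0026 -1.    ]
delta mm [ 37.3 385.1   1.5] yaw -0.01
```

View pics/lift.png

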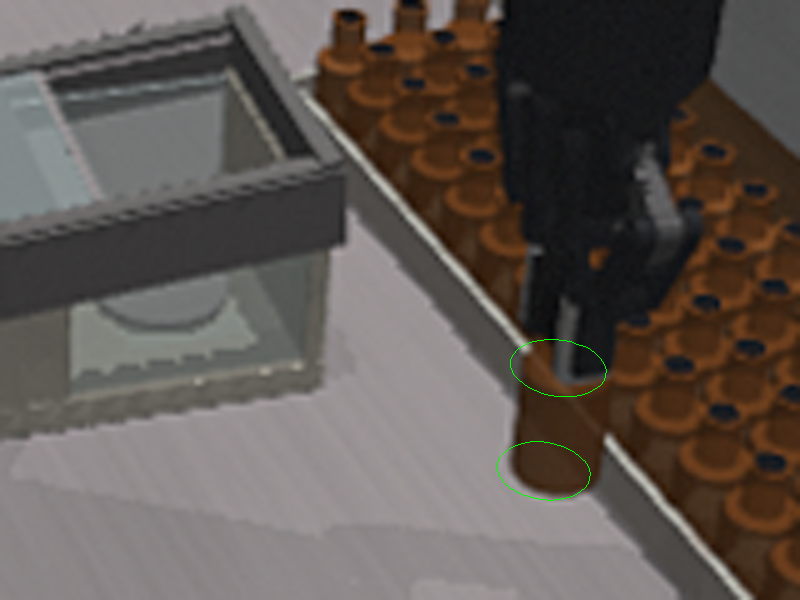

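Call:
apply_moves(
  targets=[
    {"x":3,"y":30,"z":0,"jaw":1,"yaw":0},
    {"x":8,"y":70,"z":0,"jaw":1,"yaw":0},
    {"x":12,"y":110,"z":0,"jaw":1,"yaw":0},
    {"x":16,"y":150,"z":0,"jaw":1,"yaw":0},
    {"x":20,"y":190,"z":0,"jaw":1,"yaw":0},
  ],
)

```text
time: 14.15
position: [0.608, -0.0575, 0.2487]
eef_rot: [-0.176, -3.135, -0.001]
ft_force: [-0.9, 0.6, -0.3]
grip_width: 0.296
```

Call:
apply_moves(
  targets=[
    {"x":4,"y":40,"z":0,"jaw":1,"yaw":0},
    {"x":8,"y":80,"z":0,"jaw":1,"yaw":0},
    {"x":12,"y":120,"z":0,"jaw":1,"yaw":0},
    {"x":16,"y":160,"z":0,"jaw":1,"yaw":0},
    {"x":17,"y":180,"z":0,"jaw":1,"yaw":0},
  ],
)

```text
time: 14.65
position: [0.6109, 0.1248, 0.2487]
eef_rot: [-0.171, -3.135, -0.001]
ft_force: [0.4, -1.6, -0.5]
grip_width: 0.297
```

Call:
apply_moves(
  targets=[
    {"x":0,"y":5,"z":0,"jaw":1,"yaw":0},
    {"x":0,"y":5,"z":0,"jaw":1,"yaw":0},
    {"x":0,"y":5,"z":0,"jaw":1,"yaw":0},
    {"x":0,"y":5,"z":0,"jaw":1,"yaw":0},
  ],
)

```text
time: 15.05
position: [0.6124, 0.1254, 0.2495]
eef_rot: [-0.178, -3.136, 0.0]
ft_force: [0.7, 0.2, -1.8]
grip_width: 0.295
```

```bash
python3 - <<'E'
from h import *
delta(b2w((.068,0,.25),C,YAW)[0])
p=cams.grab_frame("side"); im=p["img"].copy()
s=bot.observe()["position"]
o=np.array(s)-[0,0,.057]
c=(240,100,400,220); f=5
g=cv2.resize(im[c[1]:c[3],c[0]:c[2]],None,fx=f,fy=f,interpolation=cv2.INTER_CUBIC)
th=np.linspace(0,6.28,40)
for h in(0,.05):
    q=(proj(p,o+np.c_[.018*np.cos(th),.018*np.sin(th),0*th+h])-[c[0],c[1]]+.5)*f
    cv2.polylines(g,[q.astype(np.int32)],True,(0,255,0),1)
cv2.imwrite("pics/over.png",g)
t=cams.grab_frame("top"); cv2.imwrite("pics/over_top.png",cv2.resize(t["img"][130:300,180:380],None,fx=4,fy=3.5,interpolation=cv2.INTER_CUBIC))
E
```

```text
t 15.05 pos [612.4 125.4 249.5] F [ 0.7  0.2 -1.8] w 0.295 tool-y ang 83.5 tilt [-4.e-04 -2.e-04 -1.e+00]
delta mm [ 0.1 11.1 -0.5] yaw -0.1
```

View pics/over.png

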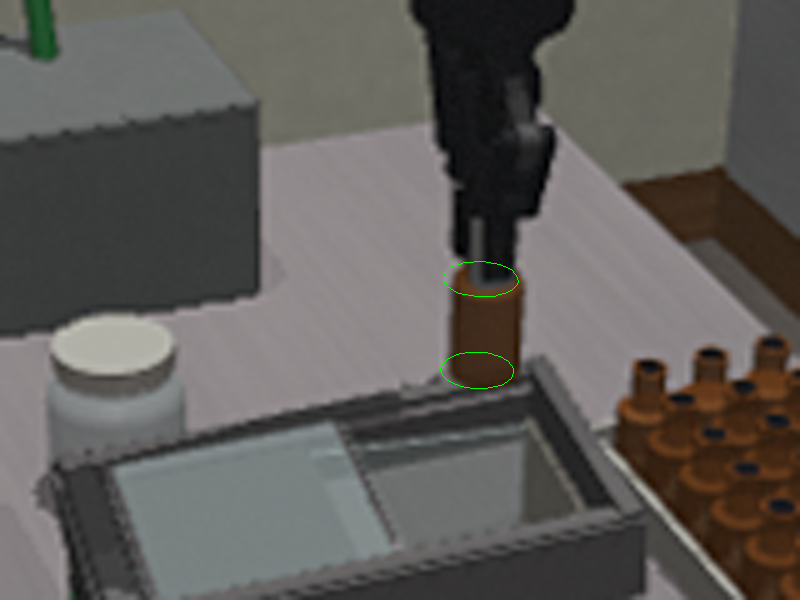

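View pics/over_top.png

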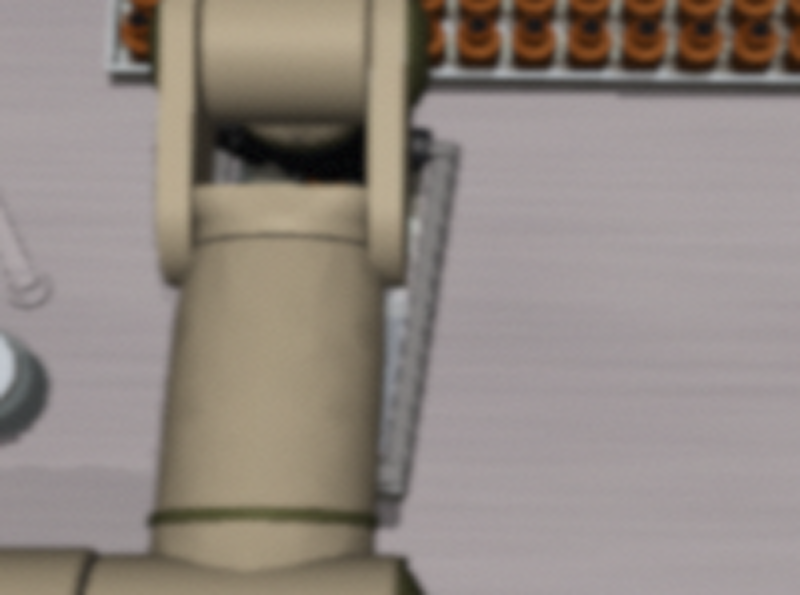

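```bash
python3 - <<'E'
from h import *
import pickle
t=cams.grab_frame("top"); s=cams.grab_frame("side")
def ray(p,uv,z):
    K=np.array(p["K"]);R=cv2.Rodrigues(np.array(p["rvec"],float))[0];tt=np.array(p["tvec"],float).ravel()
    d=R.T@np.linalg.inv(K)@np.array([uv[0],uv[1],1.]); o=-R.T@tt
    return o+d*(z-o[2])/d[2]
print("top pan",ray(t,(263.1,201.7),.028), "pred",b2w((.068,0,.028),C,YAW)[0], proj(t,b2w((.068,0,.028),C,YAW)))
im=cv2.imread("pics/open_top.png")
# segment pan pinkish in upscaled crop
c=im[130:240,120:290].astype(int); 
cv2.imwrite("pics/pan_t.png",cv2.resize(c.astype(np.uint8),None,fx=4,fy=4))
b,g,r=c[...,0],c[...,1],c[...,2]
m=((r-g)>8).astype(np.uint8); n,l,st,ce=cv2.connectedComponentsWithStats(m); k=1+np.argmax(st[1:,4]); print(st[k],ce[k])
cc=max(cv2.findContours((l==k).astype(np.uint8),0,1)[0],key=len); e=cv2.fitEllipse(cv2.convexHull(cc)); print(e)
uv=((e[0][0]+120+.5)/3.6+205-.5,(e[0][1]+130+.5)/3.6+150-.5); print(uv,ray(t,uv,.028))
# side: overlay predicted pan with C on the undistorted view
c=(270,160,370,240);f=7
g=cv2.resize(s["img"][c[1]:c[3],c[0]:c[2]],None,fx=f,fy=f,interpolation=cv2.INTER_CUBIC)
th=np.linspace(0,6.28,60)
for h,col in((.028,(0,255,0)),):
    q=(proj(s,b2w(np.c_[.068+.036*np.cos(th),.036*np.sin(th),0*th+h],C,YAW))-[c[0],c[1]]+.5)*f
    cv2.polylines(g,[q.astype(np.int32)],True,col,1)
cv2.imwrite("pics/pan_s.png",g)
E
```

```text
top pan [0.6132309  0.14022938 0.028     ] pred [0.61357622 0.13642011 0.028     ] [[264.43883063 201.60742857]]
[  69   45   60   43 1064] [96.52443609 67.56109023]
((97.57704162597656, 63.02544021606445), (47.0959358215332, 67.1115493774414), 93.16800689697266)
(265.0769560072157, 203.25706672668457) [0.60876574 0.13444123 0.028     ]
```

View pics/pan_t.png

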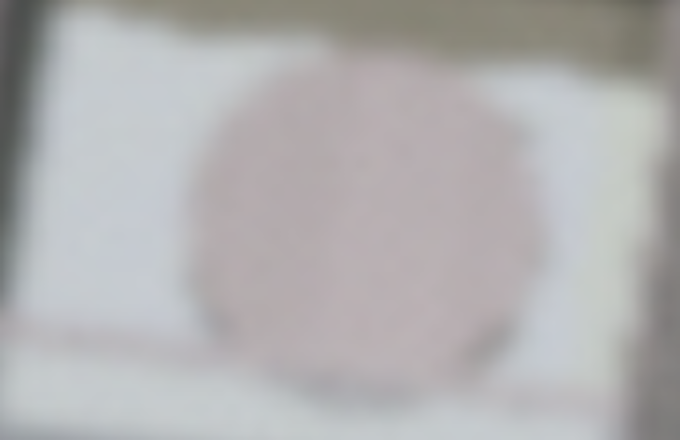

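View pics/pan_s.png

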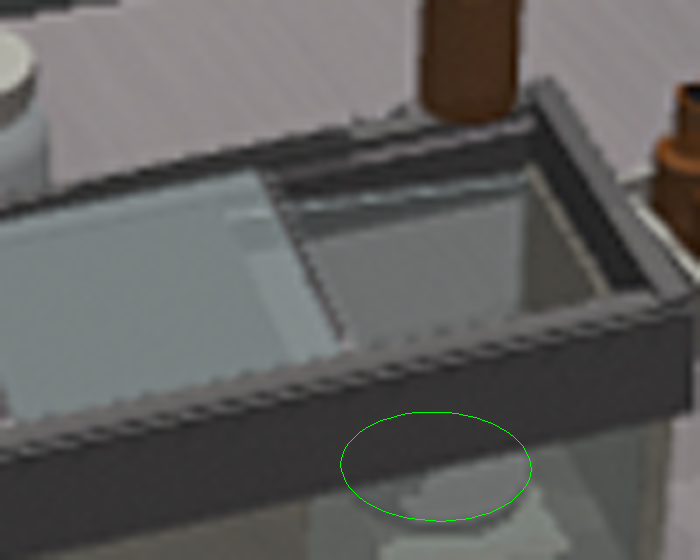

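Top puts the pan centre at about (0.6145, 0.140). The side view's predicted ellipse matches the visible pan edge to about 1 px. I'll aim for (0.613, 0.1375).

Call:
apply_moves(
  targets=[
    {"x":0,"y":6,"z":0,"jaw":1,"yaw":0},
    {"x":0,"y":12,"z":0,"jaw":1,"yaw":0},
    {"x":0,"y":12,"z":20,"jaw":1,"yaw":0},
    {"x":0,"y":12,"z":40,"jaw":1,"yaw":0},
    {"x":0,"y":12,"z":40,"jaw":1,"yaw":0},
  ],
)

```text
time: 15.75
position: [0.6126, 0.1391, 0.2071]
eef_rot: [-0.174, -3.131, 0.001]
ft_force: [-0.0, -0.0, -0.1]
grip_width: 0.297
```

```bash
python3 - <<'E'
from h import *
delta((.613,.1375,.085))
p=cams.grab_frame("side"); c=(270,120,370,240)
cv2.imwrite("pics/desc.png",cv2.resize(p["img"][c[1]:c[3],c[0]:c[2]],None,fx=5,fy=5,interpolation=cv2.INTER_CUBIC))
E
```

```text
t 15.75 pos [612.6 139.1 207.1] F [-0.  -0.  -0.1] w 0.297 tool-y ang 83.63 tilt [-5.3e-03 -1.0e-04 -1.0e+00]
delta mm [ -1.2  -1.5 122.1] yaw 0.03
```

View pics/desc.png

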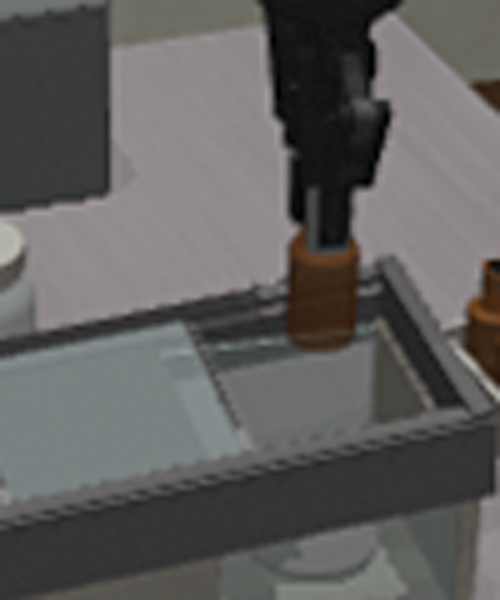

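Call:
apply_moves(
  targets=[
    {"x":0,"y":-1,"z":25,"jaw":1,"yaw":0},
    {"x":0,"y":-1,"z":50,"jaw":1,"yaw":0},
    {"x":0,"y":-1,"z":75,"jaw":1,"yaw":0},
    {"x":0,"y":-1,"z":100,"jaw":1,"yaw":0},
    {"x":0,"y":-1,"z":110,"jaw":1,"yaw":0},
  ],
)

```text
time: 16.3
position: [0.6134, 0.1378, 0.0988]
eef_rot: [-0.175, -3.135, 0.0]
ft_force: [-1.2, -0.3, -0.2]
grip_width: 0.293
```

Call:
apply_moves(
  targets=[
    {"x":0,"y":0,"z":2,"jaw":1,"yaw":0},
    {"x":0,"y":0,"z":3,"jaw":1,"yaw":0},
    {"x":0,"y":0,"z":3,"jaw":1,"yaw":0},
  ],
)

```text
time: 16.6
position: [0.6142, 0.1377, 0.0981]
eef_rot: [0.175, 3.134, 0.0]
ft_force: [0.5, -0.3, -0.6]
grip_width: 0.296
```

```bash
python3 - <<'E'
from h import *
delta((.613,.1375,.085))
E
```

```text
t 16.6 pos [614.2 137.7  98.1] F [ 0.5 -0.3 -0.6] w 0.296 tool-y ang 83.6 tilt [ 2.3e-03  1.0e-04 -1.0e+00]
delta mm [ 1.2 -0.3 13.1] yaw -0.0
```

Call:
apply_moves(
  targets=[
    {"x":1,"y":0,"z":3,"jaw":1,"yaw":0},
    {"x":1,"y":0,"z":6,"jaw":1,"yaw":0},
    {"x":1,"y":0,"z":9,"jaw":1,"yaw":0},
    {"x":1,"y":0,"z":10,"jaw":1,"yaw":0},
    {"x":1,"y":0,"z":10,"jaw":1,"yaw":0},
  ],
)

```text
time: 17.1
position: [0.6125, 0.1377, 0.0865]
eef_rot: [-0.176, -3.136, 0.0]
ft_force: [-0.1, -0.3, -0.8]
grip_width: 0.293
```

Call:
apply_moves(
  targets=[
    {"x":0,"y":0,"z":0.5,"jaw":1,"yaw":0},
    {"x":0,"y":0,"z":1,"jaw":1,"yaw":0},
    {"x":0,"y":0,"z":1,"jaw":1,"yaw":0},
  ],
)

```text
time: 17.4
position: [0.6126, 0.1377, 0.0857]
eef_rot: [-0.176, -3.137, -0.0]
ft_force: [-0.5, -0.4, -1.2]
grip_width: 0.294
```

Call:
apply_moves(
  targets=[
    {"x":0,"y":0,"z":0.5,"jaw":1,"yaw":0},
    {"x":0,"y":0,"z":1,"jaw":1,"yaw":0},
    {"x":0,"y":0,"z":1,"jaw":1,"yaw":0},
  ],
)

```text
time: 17.7
position: [0.6126, 0.1378, 0.0849]
eef_rot: [0.175, 3.136, 0.0]
ft_force: [-0.9, 0.3, 0.4]
grip_width: 0.293
```

Call:
apply_moves(
  targets=[
    {"x":0,"y":0,"z":0.4,"jaw":1,"yaw":0},
    {"x":0,"y":0,"z":0.7,"jaw":1,"yaw":0},
    {"x":0,"y":0,"z":0.7,"jaw":1,"yaw":0},
  ],
)

```text
time: 18.0
position: [0.6128, 0.1377, 0.0849]
eef_rot: [0.175, 3.135, 0.0]
ft_force: [-1.4, 0.7, 6.2]
grip_width: 0.292
```

Call:
apply_moves(
  targets=[
    {"x":0,"y":0,"z":-0.5,"jaw":1,"yaw":0},
    {"x":0,"y":0,"z":-0.5,"jaw":0.35,"yaw":0},
    {"x":0,"y":0,"z":-0.5,"jaw":0.25,"yaw":0},
    {"x":0,"y":0,"z":-0.5,"jaw":0.1,"yaw":0},
    {"x":0,"y":0,"z":-0.5,"jaw":-0.1,"yaw":0},
  ],
)

```text
time: 18.5
position: [0.6125, 0.1377, 0.0843]
eef_rot: [-0.175, -3.136, 0.0]
ft_force: [-0.4, 1.0, -0.3]
grip_width: 0.55
```

Call:
apply_moves(
  targets=[
    {"x":0,"y":0,"z":0,"jaw":-0.1,"yaw":0},
    {"x":0,"y":0,"z":-5,"jaw":-0.1,"yaw":0},
    {"x":0,"y":0,"z":-20,"jaw":-0.1,"yaw":0},
    {"x":0,"y":0,"z":-45,"jaw":-0.1,"yaw":0},
    {"x":0,"y":0,"z":-80,"jaw":-0.1,"yaw":0},
  ],
)

```text
time: 19.0
position: [0.6119, 0.1377, 0.1644]
eef_rot: [-0.175, -3.134, 0.0]
ft_force: [-0.3, -0.4, 0.2]
grip_width: 0.546
```

Call:
apply_moves(
  targets=[
    {"x":0,"y":0,"z":-30,"jaw":-0.1,"yaw":0},
    {"x":0,"y":-50,"z":-40,"jaw":-0.1,"yaw":0},
    {"x":0,"y":-100,"z":-40,"jaw":1,"yaw":0},
    {"x":0,"y":-150,"z":-40,"jaw":1,"yaw":0},
    {"x":0,"y":-190,"z":-40,"jaw":1,"yaw":0},
  ],
)

```text
time: 19.5
position: [0.5909, -0.0534, 0.2052]
eef_rot: [0.177, 3.136, -0.001]
ft_force: [-0.4, 0.2, -0.3]
grip_width: 0.043
```

```bash
python3 - <<'E'
from h import *
delta((.613,.1375,.085))
for nm in("top","side"):
    p=cams.grab_frame(nm); im=p["img"].copy(); V=world(p)
    box=(205,150,325,285) if nm=="top" else (240,140,390,260); f=4.4 if nm=="top" else 5
    cv2.imwrite(f"pics/placed_{nm}.png",cv2.resize(im[box[1]:box[3],box[0]:box[2]],None,fx=f,fy=f,interpolation=cv2.INTER_CUBIC))
    b=(abs(V[...,0]-.613)<.03)&(abs(V[...,1]-.1375)<.03)&(V[...,2]>.10)&(V[...,2]<.118)
    T=V[b]; print(nm,len(T),T.mean(0) if len(T) else None, T[:,2].max() if len(T) else None)
E
```

```text
t 19.5 pos [590.9 -53.4 205.2] F [-0.4  0.2 -0.3] w 0.043 tool-y ang 83.55 tilt [ 8.e-04 -5.e-04 -1.e+00]
delta mm [ -0.5 192.3 120.1] yaw -0.05
top 81 [0.61489078 0.13863798 0.11092468] 0.11768372196091886
side 92 [0.61181708 0.1300014  0.10880182] 0.11533812441252651
```

View pics/placed_top.png

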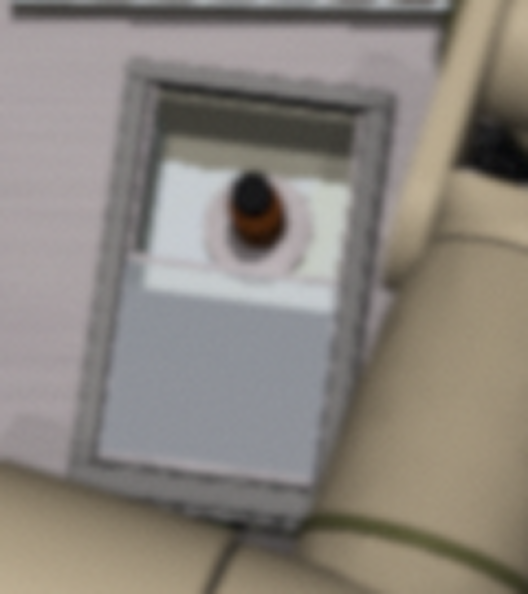

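View pics/placed_side.png

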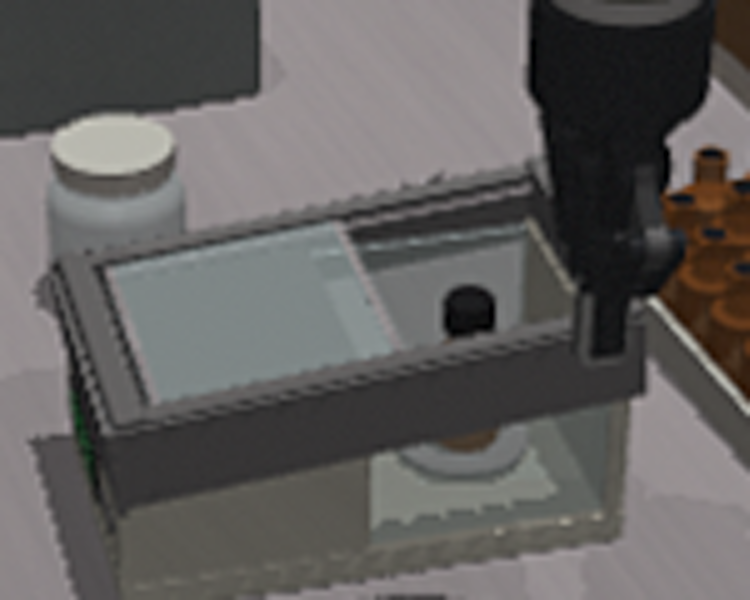

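Bottle is upright on the pan: top shows its base at about (261,224) against the pan centre at (258,227), and side shows the pan rim all round. Now I'll close the cover.

```bash
python3 - <<'E'
from h import *
delta((.537,.1445,.16))
E
```

```text
t 19.6 pos [590.9 -55.7 204.9] F [-0.4  0.3 -0.9] w -0.0 tool-y ang 83.29 tilt [ 3.0e-04 -1.2e-03 -1.0e+00]
delta mm [ 77.  192.6  44.7] yaw -0.31
```

Call:
apply_moves(
  targets=[
    {"x":20,"y":50,"z":0,"jaw":1,"yaw":0},
    {"x":40,"y":100,"z":0,"jaw":1,"yaw":0},
    {"x":60,"y":150,"z":0,"jaw":1,"yaw":0},
    {"x":76,"y":185,"z":10,"jaw":1,"yaw":0},
    {"x":77,"y":192,"z":40,"jaw":1,"yaw":0},
  ],
)

```text
time: 20.1
position: [0.5355, 0.1532, 0.1671]
eef_rot: [0.167, 3.131, 0.003]
ft_force: [1.3, -0.7, -1.0]
grip_width: 0.003
```

Call:
apply_moves(
  targets=[
    {"x":0,"y":0,"z":0,"jaw":1,"yaw":0},
    {"x":0,"y":0,"z":0,"jaw":1,"yaw":0},
  ],
)

```text
time: 20.3
position: [0.5365, 0.1482, 0.1651]
eef_rot: [-0.175, -3.137, 0.0]
ft_force: [0.8, -0.3, 0.7]
grip_width: 0.002
```

```bash
python3 - <<'E'
from h import *
delta((.537,.1445,.131))
E
```

```text
t 20.3 pos [536.5 148.2 165.1] F [ 0.8 -0.3  0.7] w 0.002 tool-y ang 83.61 tilt [-1.e-04 -2.e-04 -1.e+00]
delta mm [-0.9 -3.6 34.1] yaw 0.01
```

Call:
apply_moves(
  targets=[
    {"x":-1,"y":-4,"z":12,"jaw":1,"yaw":0},
    {"x":-1,"y":-4,"z":24,"jaw":1,"yaw":0},
    {"x":-1,"y":-4,"z":32,"jaw":1,"yaw":0},
    {"x":-1,"y":-4,"z":34,"jaw":1,"yaw":0},
    {"x":-1,"y":-4,"z":34,"jaw":1,"yaw":0},
  ],
)

```text
time: 20.8
position: [0.537, 0.144, 0.1306]
eef_rot: [-0.176, -3.136, 0.0]
ft_force: [0.9, 0.1, -0.2]
grip_width: -0.005
```

Call:
apply_moves(
  targets=[
    {"x":0,"y":0,"z":1,"jaw":1,"yaw":0},
    {"x":0,"y":0,"z":2,"jaw":1,"yaw":0},
    {"x":0,"y":0,"z":3,"jaw":1,"yaw":0},
    {"x":0,"y":0,"z":3,"jaw":1,"yaw":0},
  ],
)

```text
time: 21.2
position: [0.5368, 0.1443, 0.1275]
eef_rot: [-0.175, -3.137, 0.0]
ft_force: [-0.3, -0.1, -1.0]
grip_width: -0.001
```

Call:
apply_moves(
  targets=[
    {"x":0,"y":0,"z":0.8,"jaw":1,"yaw":0},
    {"x":0,"y":0,"z":1.6,"jaw":1,"yaw":0},
    {"x":0,"y":0,"z":2.4,"jaw":1,"yaw":0},
    {"x":0,"y":0,"z":2.4,"jaw":1,"yaw":0},
  ],
)

```text
time: 21.6
position: [0.537, 0.1443, 0.126]
eef_rot: [0.175, 3.135, 0.0]
ft_force: [-2.0, -1.5, 7.7]
grip_width: 0.001
```

Call:
apply_moves(
  targets=[
    {"x":0,"y":0,"z":0.8,"jaw":1,"yaw":0},
    {"x":0,"y":0,"z":1.5,"jaw":1,"yaw":0},
    {"x":0,"y":0,"z":1.5,"jaw":1,"yaw":0},
  ],
)

```text
time: 21.9
position: [0.5371, 0.1442, 0.1252]
eef_rot: [0.175, 3.135, 0.0]
ft_force: [-4.4, -0.4, 13.3]
grip_width: 0.003
```

Call:
apply_moves(
  targets=[
    {"x":-2,"y":0,"z":-0.1,"jaw":1,"yaw":0},
    {"x":-4,"y":0,"z":-0.3,"jaw":1,"yaw":0},
    {"x":-6,"y":0,"z":-0.5,"jaw":1,"yaw":0},
    {"x":-8,"y":0,"z":-0.7,"jaw":1,"yaw":0},
  ],
)

```text
time: 22.3
position: [0.5445, 0.1434, 0.1258]
eef_rot: [0.175, 3.136, 0.0]
ft_force: [-6.3, -0.7, 14.1]
grip_width: 0.002
```

Call:
apply_moves(
  targets=[
    {"x":-4,"y":0,"z":-0.3,"jaw":1,"yaw":0},
    {"x":-8,"y":0,"z":-0.6,"jaw":1,"yaw":0},
    {"x":-12,"y":0,"z":-1.0,"jaw":1,"yaw":0},
    {"x":-16,"y":0,"z":-1.3,"jaw":1,"yaw":0},
  ],
)

```text
time: 22.7
position: [0.5605, 0.1416, 0.1272]
eef_rot: [0.175, 3.136, -0.0]
ft_force: [-7.3, -0.1, 13.6]
grip_width: -0.002
```

```bash
python3 - <<'E'
from h import *
delta(b2w((.094,0,.1345),C,YAW)[0])
p=cams.grab_frame("side"); cv2.imwrite("pics/slide2.png",cv2.resize(p["img"][120:240,240:390],None,fx=5,fy=5,interpolation=cv2.INTER_CUBIC))
E
```

```text
t 22.7 pos [560.5 141.6 127.2] F [-7.3 -0.1 13.6] w -0.002 tool-y ang 83.61 tilt [ 5.e-04 -1.e-04 -1.e+00]
delta mm [-79.4   0.7  -7.2] yaw 0.01
```

View pics/slide2.png

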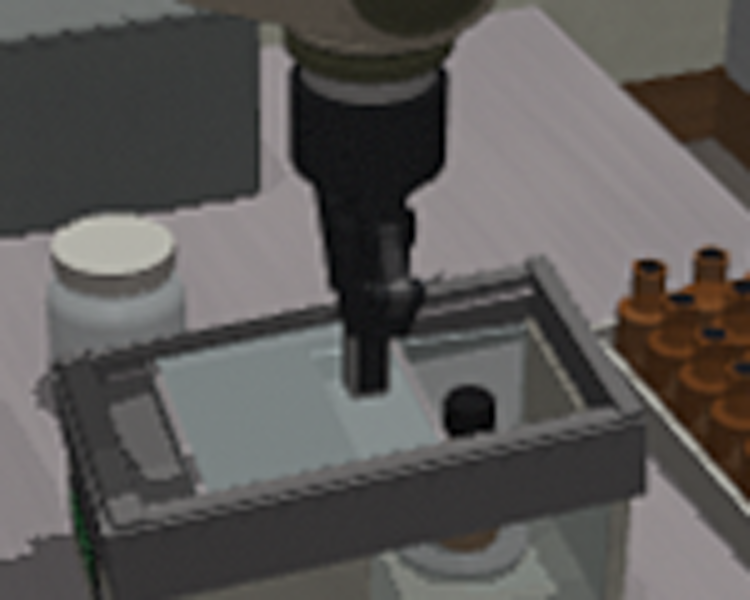

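The cover follows the finger: its front edge is at (190,440) and its rear edge at (420,390). I'll continue.

Call:
apply_moves(
  targets=[
    {"x":-5,"y":0,"z":-0.3,"jaw":1,"yaw":0},
    {"x":-10,"y":0,"z":-0.7,"jaw":1,"yaw":0},
    {"x":-15,"y":0,"z":-1.1,"jaw":1,"yaw":0},
    {"x":-20,"y":0,"z":-1.5,"jaw":1,"yaw":0},
    {"x":-25,"y":0,"z":-2.0,"jaw":1,"yaw":0},
  ],
)

```text
time: 23.25
position: [0.5855, 0.1388, 0.1295]
eef_rot: [0.175, 3.136, -0.0]
ft_force: [-6.5, -1.2, 15.0]
grip_width: 0.001
```

Call:
apply_moves(
  targets=[
    {"x":-5,"y":0,"z":-0.4,"jaw":1,"yaw":0},
    {"x":-10,"y":0,"z":-0.8,"jaw":1,"yaw":0},
    {"x":-15,"y":0,"z":-1.2,"jaw":1,"yaw":0},
    {"x":-20,"y":0,"z":-1.6,"jaw":1,"yaw":0},
    {"x":-25,"y":0,"z":-2.1,"jaw":1,"yaw":0},
  ],
)

```text
time: 23.75
position: [0.6104, 0.1359, 0.1317]
eef_rot: [0.175, 3.136, -0.0]
ft_force: [-6.6, -1.2, 13.5]
grip_width: 0.002
```

```bash
python3 - <<'E'
from h import *
delta(b2w((.094,0,.1345),C,YAW)[0])
p=cams.grab_frame("side"); cv2.imwrite("pics/slide3.png",cv2.resize(p["img"][120:240,240:390],None,fx=5,fy=5,interpolation=cv2.INTER_CUBIC))
E
```

```text
t 23.75 pos [610.4 135.9 131.7] F [-6.6 -1.2 13.5] w 0.002 tool-y ang 83.61 tilt [ 1.1e-03 -3.0e-04 -1.0e+00]
delta mm [-29.2   0.9  -2.7] yaw 0.01
```

View pics/slide3.png

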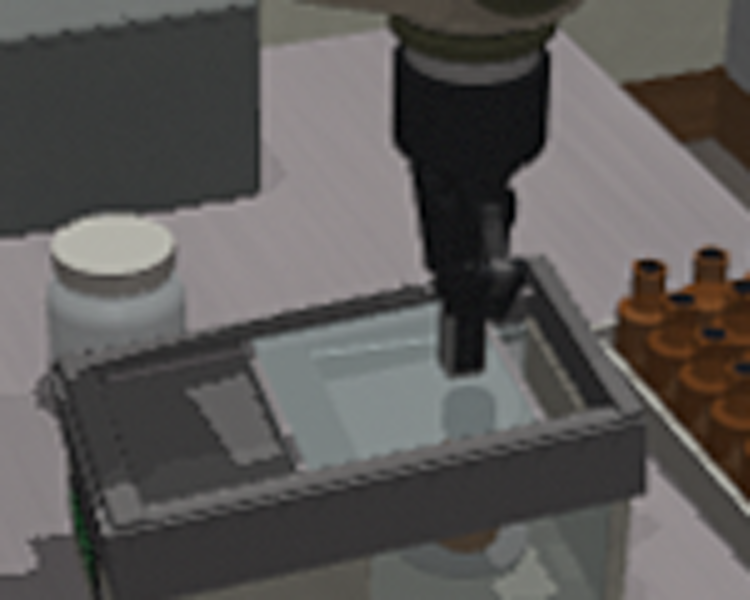

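Call:
apply_moves(
  targets=[
    {"x":-5,"y":0,"z":-0.3,"jaw":1,"yaw":0},
    {"x":-10,"y":0,"z":-0.7,"jaw":1,"yaw":0},
    {"x":-15,"y":0,"z":-1.1,"jaw":1,"yaw":0},
    {"x":-20,"y":0,"z":-1.5,"jaw":1,"yaw":0},
    {"x":-25,"y":0,"z":-2.0,"jaw":1,"yaw":0},
  ],
)

```text
time: 24.3
position: [0.6353, 0.1331, 0.134]
eef_rot: [0.175, 3.135, -0.0]
ft_force: [-6.9, -1.3, 14.6]
grip_width: -0.001
```

Call:
apply_moves(
  targets=[
    {"x":-2,"y":0,"z":-0.2,"jaw":1,"yaw":0},
    {"x":-4,"y":0,"z":-0.4,"jaw":1,"yaw":0},
    {"x":-6,"y":0,"z":-0.5,"jaw":1,"yaw":0},
    {"x":-7,"y":0,"z":-0.6,"jaw":1,"yaw":0},
  ],
)

```text
time: 24.7
position: [0.6413, 0.1324, 0.1343]
eef_rot: [-0.175, -3.136, 0.001]
ft_force: [-12.8, -1.5, 15.2]
grip_width: 0.002
```

Call:
apply_moves(
  targets=[
    {"x":0.5,"y":0,"z":-1,"jaw":1,"yaw":0},
    {"x":0.5,"y":0,"z":-3,"jaw":1,"yaw":0},
    {"x":0.5,"y":0,"z":-8,"jaw":1,"yaw":0},
    {"x":0,"y":0,"z":-40,"jaw":1,"yaw":0},
    {"x":0,"y":0,"z":-80,"jaw":1,"yaw":0},
  ],
)

```text
time: 25.2
position: [0.6416, 0.1323, 0.2116]
eef_rot: [-0.175, -3.133, 0.0]
ft_force: [0.1, -0.3, 0.3]
grip_width: -0.0
```

Call:
apply_moves(
  targets=[
    {"x":10,"y":-40,"z":-10,"jaw":1,"yaw":0},
    {"x":30,"y":-90,"z":-20,"jaw":1,"yaw":0},
    {"x":50,"y":-140,"z":-20,"jaw":1,"yaw":0},
    {"x":70,"y":-180,"z":-20,"jaw":1,"yaw":0},
    {"x":80,"y":-200,"z":-20,"jaw":1,"yaw":0},
  ],
)

```text
time: 25.7
position: [0.5387, -0.06, 0.2326]
eef_rot: [0.179, 3.136, -0.001]
ft_force: [0.6, -0.2, -0.2]
grip_width: -0.003
```

```bash
python3 - <<'E'
from h import *
delta((.5,-.05,.2))
for nm in("top","side"):
    p=cams.grab_frame(nm); im=p["img"].copy(); V=world(p); B=w2b(V,C,YAW)
    q0=(abs(B[...,1])<.05)&(B[...,2]>-.01)
    for b in list(np.arange(-.115,.02,.005))+list(np.arange(.1,.135,.004)):
        s=q0&(abs(B[...,0]-b)<.0025); print(round(b*1000),round(np.median(B[...,2][s])*1000,1) if s.sum() else None,end='; ')
    print()
    cv2.imwrite(f"pics/fin_{nm}.png",im)
    box=(205,150,325,285) if nm=="top" else (240,140,390,260); f=4.4 if nm=="top" else 5
    cv2.imwrite(f"pics/finz_{nm}.png",cv2.resize(im[box[1]:box[3],box[0]:box[2]],None,fx=f,fy=f,interpolation=cv2.INTER_CUBIC))
E
```

```text
t 25.7 pos [538.7 -60.  232.6] F [ 0.6 -0.2 -0.2] w -0.003 tool-y ang 83.47 tilt [ 0.e+00 -6.e-04 -1.e+00]
delta mm [39.6  5.6 32.6] yaw -0.13
-115 121.3; -110 105.6; -105 104.9; -100 104.5; -95 105.9; -90 106.6; -85 106.8; -80 108.0; -75 107.5; -70 106.9; -65 108.4; -60 108.0; -55 109.7; -50 109.8; -45 110.6; -40 111.3; -35 111.7; -30 111.9; -25 111.6; -20 112.2; -15 112.8; -10 112.8; -5 114.1; 0 124.1; 5 125.9; 10 126.1; 15 127.1; 100 134.3; 104 134.9; 108 135.5; 112 135.8; 116 135.6; 120 136.1; 124 139.5; 128 143.4; 132 144.3; 
-115 120.6; -110 104.7; -105 104.9; -100 105.6; -95 106.1; -90 106.6; -85 107.0; -80 107.2; -75 107.7; -70 108.4; -65 108.7; -60 109.0; -55 109.2; -50 109.4; -45 110.1; -40 111.2; -35 110.9; -30 111.5; -25 111.8; -20 112.2; -15 113.0; -10 113.5; -5 114.5; 0 125.2; 5 126.2; 10 126.9; 15 127.1; 100 134.7; 104 135.2; 108 135.7; 112 135.4; 116 135.6; 120 137.7; 124 142.2; 128 143.6; 132 143.7;
```

View pics/finz_top.png

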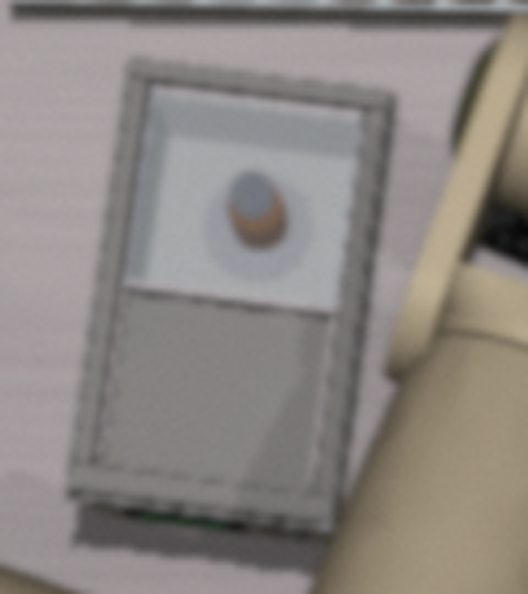

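View pics/finz_side.png

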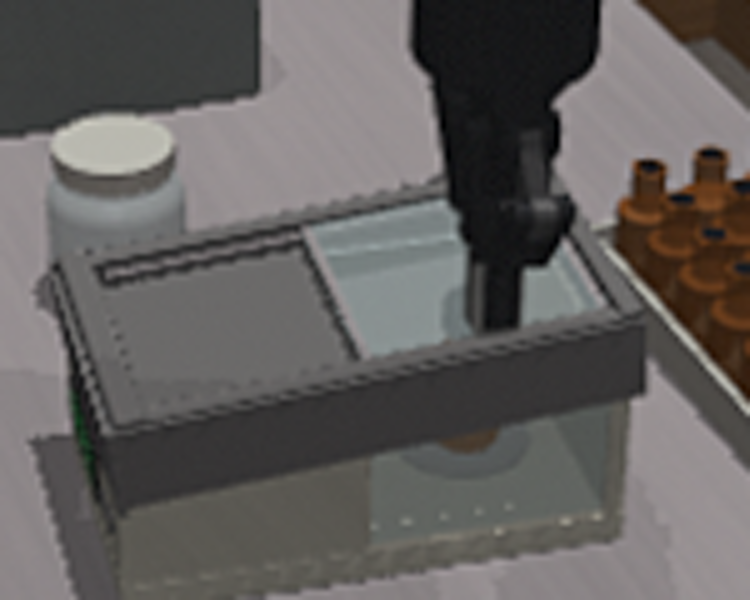

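View pics/fin_side.png

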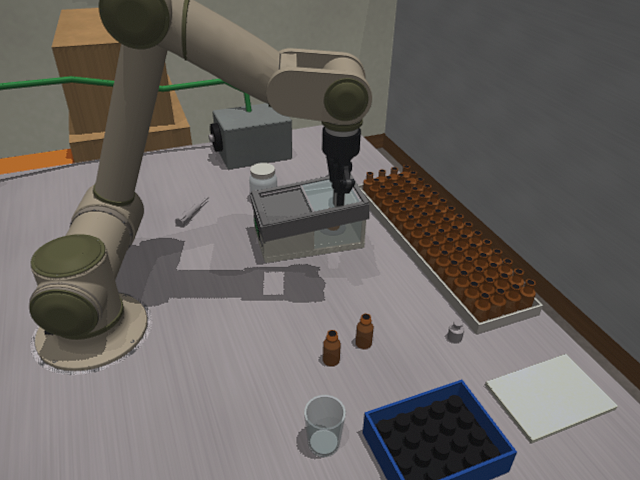

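```bash
python3 - <<'E'
from h import *
for nm in("top","side"):
    p=cams.grab_frame(nm)
    for tag,V in(("start",np.load(nm+"0.npy")),("now",world(p))):
        B=w2b(V,C,YAW); q=(B[...,1]>-.05)&(B[...,1]<.055)&(abs(B[...,0]+.003)<.02)&(B[...,2]>.09)&(B[...,2]<.14)
        # edge: fraction of points above the midline
        z=B[...,2][q]-.0892*B[...,0][q]; x=B[...,0][q]
        e=np.linspace(-.015,.01,101); cost=[((z[x<k]>.1205).sum()+(z[x>=k]<.1205).sum()) for k in e]
        print(nm,tag,"edge mm",round(np.mean(e[np.array(cost)==min(cost)])*1000,2))
b=bot.observe(); print(b["time"],b["ft_force"])
E
```

```text
top start edge mm -4.5
top now edge mm -1.75
side start edge mm -6.75
side now edge mm -4.25
25.9 [ 0.45414294 -0.26188902  0.59909332]
```

```bash
python3 -c "
from workcell import bot
print(bot.sign_off())"
```

```text
the job is handed in; nothing more can be done
None
```

I drew the cover fully open, set the capped bottle upright on the pan, slid the cover shut again and handed the job in at about 26 s.

- **Cover, opening:** I pressed with 12–15 N. The pull force rose at the front stop, and both cameras then showed the glass from about x -108 to +18.
- **Bottle:** I gripped it by the cap with 30 N and lowered it until about 6 N of contact, then released. It stands upright within about 2 mm of the pan's middle as seen in both cameras.
- **Cover, closing:** I pressed with 13–15 N and slid it 105 mm until the force rose to 13 N at the rear stop. The highest press reading on the glass was 15.2 N.
- **Last checks:** The cover was shut with the bottle upright inside. The two empty bottles, weight, beaker, jar and nozzle looked unmoved in the last side picture. The spanner was not checked at the end, but the arm went nowhere near it. The arm was clear and touching nothing.

**Disagreements:**
- The two cameras differed by several mm, up to 8 mm at the balance, so I placed the bottle between their estimates after checking the side view against the known tool position.
- The cover's front edge now measures about 2.5 mm further toward the rear than at the start. I take this to mean it was not quite at its stop when the job began.

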